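# Load a four-pan balance with check weights, using self-closing tweezers

### The job

Zero the empty balance with its white button. Then, using the self-closing tweezers and never your fingers on the weights, set every check weight upright and centred on the pan whose ring has its colour, with the tweezers off it. When all are on, clip the tweezers upright round the neck of their stand again and press the black button fully to store the reading, leaving the weights in place and the timer, tape and bottle where they are.

Things in the scene. Friction and masses are not known exactly. Their poses are not given: they have to be found in the camera images.
- tweezers_knob (a point): Centre of the orange knob at the top of the tweezers, 110.5 mm above the jaws: a rigid block 20 mm along x, 18 mm along y, 25 mm high. Held here the tweezers stay shut by their own spring (9 N a side), so this is where to carry a clipped weight by. Clipped on a neck, the tweezers stand upright by themselves.
- tweezers: Self-closing tweezers, upright, jaws down, 127 mm tall, 0.11 kg; at first clipped on the stand's neck. Origin midway between the V-shaped jaws (12 mm high, 6 mm above and below it), which shut round a 14 mm neck under its head. z points up to the knob; y is the line along which jaws and handles move. Room for a head up to 39 mm above the origin. Legs at the jaws: 44 mm over y shut, 70 mm open.
- jaw_left (a joint): How far the tweezers' +y jaw is open: 0.0012 m on a neck, 0.014 m fully open (clears a 26 mm head by 5 mm). The jaws open by squeezing together along y the two black handle plates, which are 22 mm along x and reach from 56 to 88 mm above the jaws: outer faces 63 mm apart when shut on a neck, 38 mm at the stop; 9 N a side at first, 14 N at the stop. Let go, they spring shut.
- jaw_right (a joint): The same for the jaw on the tweezers' -y side; the arms cross, so this jaw belongs to the +y handle.
- stand_neck (a point): Parking stand of the tweezers, fixed: black foot 72 mm across, column, a 48 mm collar, and on top a neck and a black head of just the same size as those of the weights. This point is the middle of the neck's height, 55 mm above the bench; the stand is 76 mm tall.
- zero_button_top (a point): Top of the white zero button in a blue housing, 26 mm across, 6 mm of downward travel, sprung, about 4 N to press fully; on the grey console, 26 mm high and 56 mm deep, along the front (-x side) of the four-pan balance. This point moves with it.
- store_button_top (a point): Top of the black store button, on the same console, else the same as the white one.
- zero_button (a joint): Travel of the white button, 0 up, 0.006 m fully pressed.
- store_button (a joint): Travel of the black button, 0 up, 0.006 m fully pressed.
- timer: Bench timer, a bystander, 66 x 66 x 22 mm, loose; origin at its underside.
- lab_tape: Roll of beige tape lying flat, a bystander, 104 mm across, 25 mm high, loose; origin at its underside.
- sample_bottle: White sample bottle with a blue cap, a bystander, 53 mm across, 118 mm tall, loose; origin at its underside.
- weight_blue_neck (a point): A check weight (three or four are present; an absent one reads None): steel cylinder 56 mm across and 36 mm high with a blue band, above it a neck 14 mm across and 18 mm high, then a round blue head 26 mm across and 12 mm high; 66 mm tall, about 0.4 kg, standing upright. This point is the middle of the neck's height, 45 mm above its foot.
- weight_blue: The blue check weight, origin at the centre of its foot (see its neck point).
- pan_blue: The round sprung pan with a blue edge ring, 88 mm across, one of four in a row, 95 mm apart, on the fixed balance; x and y point as the balance's, its buttons on the -x side; stands 3.5 mm above the balance's flat white deck (150 x 440 mm, 38 mm above the bench) and sinks 2 to 3 mm under a weight; origin at the centre of its top, moving with it.
- weight_yellow_neck (a point): A check weight (three or four are present; an absent one reads None): steel cylinder 56 mm across and 36 mm high with a yellow band, above it a neck 14 mm across and 18 mm high, then a round yellow head 26 mm across and 12 mm high; 66 mm tall, about 0.4 kg, standing upright. This point is the middle of the neck's height, 45 mm above its foot.
- weight_yellow: The yellow check weight, origin at the centre of its foot (see its neck point).
- pan_yellow: The round sprung pan with a yellow edge ring, 88 mm across, one of four in a row, 95 mm apart, on the fixed balance; x and y point as the balance's, its buttons on the -x side; stands 3.5 mm above the balance's flat white deck (150 x 440 mm, 38 mm above the bench) and sinks 2 to 3 mm under a weight; origin at the centre of its top, moving with it.
- weight_red_neck (a point): A check weight (three or four are present; an absent one reads None): steel cylinder 56 mm across and 36 mm high with a red band, above it a neck 14 mm across and 18 mm high, then a round red head 26 mm across and 12 mm high; 66 mm tall, about 0.4 kg, standing upright. This point is the middle of the neck's height, 45 mm above its foot.
- weight_red: The red check weight, origin at the centre of its foot (see its neck point).
- pan_red: The round sprung pan with a red edge ring, 88 mm across, one of four in a row, 95 mm apart, on the fixed balance; x and y point as the balance's, its buttons on the -x side; stands 3.5 mm above the balance's flat white deck (150 x 440 mm, 38 mm above the bench) and sinks 2 to 3 mm under a weight; origin at the centre of its top, moving with it.
- weight_green_neck (a point): A check weight (three or four are present; an absent one reads None): steel cylinder 56 mm across and 36 mm high with a green band, above it a neck 14 mm across and 18 mm high, then a round green head 26 mm across and 12 mm high; 66 mm tall, about 0.4 kg, standing upright. This point is the middle of the neck's height, 45 mm above its foot.
- weight_green: The green check weight, origin at the centre of its foot (see its neck point).
- pan_green: The round sprung pan with a green edge ring, 88 mm across, one of four in a row, 95 mm apart, on the fixed balance; x and y point as the balance's, its buttons on the -x side; stands 3.5 mm above the balance's flat white deck (150 x 440 mm, 38 mm above the bench) and sinks 2 to 3 mm under a weight; origin at the centre of its top, moving with it.

How it is judged (in metres and radians):
On the way, in this order (a step that is already met when the one before it is completed fails the run):
1. the white zero button is pressed fully while the pans are empty (value of joint zero_button above 0.0045 m and contact force between weight_blue and pan_blue below 0.05 N and contact force between weight_yellow and pan_yellow below 0.05 N and contact force between weight_red and pan_red below 0.05 N and contact force between weight_green and pan_green below 0.05 N), for 0.05 s.
2. every weight present stands centred on the pan of its colour, released by the tweezers (horizontal distance between weight_blue_neck and pan_blue below 0.008 m and angle between each of weight_blue_neck, weight_yellow_neck, weight_red_neck, weight_green_neck's own z axis and vertical below 0.08 rad and contact force between weight_blue and pan_blue above 1 N and contact force between each of weight_blue, weight_yellow, weight_red, weight_green and tweezers below 0.2 N and linear speed of each of weight_blue, weight_yellow, weight_red, weight_green below 0.03 m/s and horizontal distance between weight_yellow_neck and pan_yellow below 0.008 m and contact force between weight_yellow and pan_yellow above 1 N and horizontal distance between weight_red_neck and pan_red below 0.008 m and contact force between weight_red and pan_red above 1 N and horizontal distance between weight_green_neck and pan_green below 0.008 m and contact force between weight_green and pan_green above 1 N), for 0.2 s.
3. the tweezers are clipped upright on their stand and let go (horizontal distance between tweezers and stand_neck below 0.006 m and distance between tweezers and stand_neck below 0.01 m and angle between tweezers's own z axis and vertical below 0.15 rad and value of joint each of jaw_left, jaw_right below 0.004 m and contact force between the fingers and tweezers below 0.2 N and linear speed of tweezers below 0.03 m/s), for 0.2 s.
4. the black store button is pressed fully with the weights on their pans and the tweezers parked (all of step 2 and all of step 3 and value of joint store_button above 0.0045 m), for 0.05 s.
At the end, for the whole second after the job is handed in: Every weight present stands still on the pan of its colour, within 8 mm of its centre, upright within 0.08 rad, free of the tweezers; the tweezers are let go, clipped on the stand's neck, jaws within 6 mm sideways and 10 mm in all of its middle, upright within 0.15 rad (all of step 2 and all of step 3); the robot touches nothing.
It fails at once if the gripper's fingers touch a weight (contact force between the fingers and weight_blue above 1 N or contact force between the fingers and weight_yellow above 1 N or contact force between the fingers and weight_red above 1 N or contact force between the fingers and weight_green above 1 N).
It fails at once if the timer, tape or bottle is moved more than 40 mm (distance of any of timer, lab_tape, sample_bottle from where it was at the start of the episode above 0.04 m).
Of weight_blue, weight_yellow, weight_red, weight_green only 3 to 4 are there at a start; the rules pass over those that are not, and their reading is None.
At some moment in a run one of weight_blue, weight_yellow, weight_red, weight_green may be knocked a few centimetres aside while the robot is not near it.
It also fails if it takes over 210 s, if anything falls off the work surface, if the arm or the gripper's body presses on something with over 40 N, if the wrist force passes 120 N, or if a joint passes its speed limit or range.

### The arm

A 6-joint arm with a two-finger parallel gripper is mounted at the origin on a cart in front of the work surface, level with it; the furniture and walls round the work are solid. World frame = base frame: x ahead of the robot, y to its left, z up, the work surface at z = 0. Lengths are in mm, angles in rad, forces in N, time in s.
With the tool pointing down it reaches from about 350 to 875 mm from the base axis. Payload 4.2 kg.
Tool frame: the origin (TCP) lies between the finger pads; the fingertips stand 17 mm ahead of it and the grasp point (between the pads) lies 2 mm behind it (nose_length is the distance from the TCP to the fingertips, in mm); z points along the fingers, y is the direction in which the jaws open and shut (so a half turn about z gives the same grasp; the last joint's range is limited). The gripper opens to 85 mm and grips with 20 to 120 N. Pads are 22 mm wide; open, the fingers measure 114 mm over their backs; the gripper's body (76 mm by 85 mm) begins 54 mm behind the grasp point. The pads swing forward as they close: fully open they stand 13 mm farther back than shut.
Start: joints at [1.545, 0.385, 0.008, 0, -1.194, -0.259], TCP at [175.571, 599.812, 222.012] pointing down, gripper open.
Joint ranges: [-3.14, 3.14], [-1.21, 2.06], [-1.07, 1.41], [-3.16, 2.05], [-2.99, -0.16], [-3.1, 3.1]. Speed limits (rad/s): [2.79, 2.79, 3.14, 3.14, 3.14, 3.14].

### API

Orientations are given as a unit quaternion [x, y, z, w].
In Python, from bench import * gives the robot as it stands.
- The arm moves only by the tool jog_arm, never from a script. Its argument "increments" is a list of rows, each a list of 4 numbers: the shift along the tool's x, y, z in m, then the turn about the tool's z in degrees. A call has 1 to 10 rows; each row is the pose to reach, as a shift and turn from the pose measured when the call began, along the tool's axes at that moment; what a row does not reach only later rows make up. A row lasts 1/8 s, in which the tool goes at most 62.5 mm and 10.7 degrees, less where a joint would pass 70% of its speed; a pose out of reach is approached as far as the arm can. A call with a gripper value outside its range is refused whole. "hand" is the gripper's target within -1 to 1 (fully open at 1, half-way at 0, shut at -1), set as the call begins (left out, the last holds). The fingers move at their own pace and stop on an object; the grip force is fixed at half the most. Time passes only in rows, so rows that repeat a pose let the fingers close. It gives the time, the measured TCP pose, the force and the opening at its end, in the units of the state.
- read_state(): the state, without advancing time (a new reading comes with each control period).
- get_image(name): name is "scene" or "top" or "wrist"; returns the picture (420x560x3 uint8, red, green, blue); there is no depth.
- calibration(name): a dict with "fx", "fy", "cx", "cy" (pixels), "position" and "rotation" of the camera in the world; the wrist camera has in their place "hand_eye" (4x4, takes a point from camera to tool coordinates, whose origin is the TCP and whose axes are the flange's). Camera axes: x right, y up, looking along -z (the intrinsics and any distortion apply to the point x, -y, -z); pixel columns grow to the right and rows downward; lengths in mm; the calibration is good to about 2 mm. A picture is of the moment at which its call begins: read the wrist's pose just before it. calibration takes no time and is no camera call.
- job_done(): hands the job in, once; it reports no verdict.
The state is a dict: "clock": time; "joints": joint angles; "joint_vel": joint speeds; "joint_efforts": joint torques, N m; "position": TCP position; "ee_rot": TCP orientation; "contact_force": force on the tool from outside, world axes, zero at the start; "wrist_torque": the same for the moment, N m; "gripper_width": finger opening in mm.
Only numpy, scipy, OpenCV 4.12 (cv2) and the standard library are available. Lean on these libraries where they do the work, as an engineer would, in place of code of your own. Each camera call takes 0.05 s, during which the arm holds its last target.

## Working session

There is one attempt and no reset: what is moved stays moved. The work goes in short steps, Python scripts to look and compute and a tool call to move; the robot and the scene stay as the last step left them, time stands still between calls to the robot, and variables do not carry over. Pictures are saved under pics/ and viewed, and the job is handed in when it is done.

Besides the shell and the picture viewer there is one more tool, called after "Emit:" as name(argument=value, ...) on one line, values as JSON. jog_arm: Moves the arm, as the interface text tells. Its arguments: {"type":"object","properties":{"increments":{"type":"array"},"hand":{"type":"number"}},"required":["increments"]}

```bash
ls; mkdir -p pics
python3 - <<'E'
from bench import *
import cv2
s=read_state(); print(s)
for n in ["scene","top","wrist"]:
    im=get_image(n); cv2.imwrite(f"pics/{n}0.png",cv2.cvtColor(im,cv2.COLOR_RGB2BGR)); print(n,calibration(n))
E
```

```text
pics
{'clock': 0.0, 'joints': array([ 1.54462954e+00,  3.85567848e-01,  6.62127424e-03, -5.14015284e-04,
       -1.19397523e+00, -2.58573259e-01]), 'joint_vel': array([ 0.00079679, -0.0021966 , -0.00043965, -0.00055918,  0.00112437,
        0.00090027]), 'joint_efforts': array([-1.21821549e-04, -3.92291629e+01,  1.88399881e+01,  4.18630645e+00,
       -4.67313934e-03, -7.59565125e-06]), 'position': array([175.39219331, 599.25928228, 220.91076685]), 'ee_rot': array([ 9.89868449e-01, -1.41983338e-01, -1.14048528e-04,  1.08326436e-03]), 'contact_force': array([-0.90769996, -0.18012935, -0.55581707]), 'wrist_torque': array([-0.01563988, -0.01681126, -0.03914773]), 'gripper_width': 85.43144963218089}
scene {'fx': 403.8080480123552, 'fy': 403.8080480123552, 'cx': 286.43250101536273, 'cy': 208.85706738179445, 'position': array([-377.88655982, -602.90923666,  682.75111392]), 'rotation': array([ 0.46162077, -0.25612759, -0.40354518,  0.74729927])}
top {'fx': 459.5111478259023, 'fy': 459.5111478259023, 'cx': 275.37458975423846, 'cy': 211.91326078342647, 'position': array([ 376.10162161,   -1.86036726, 1343.7252963 ]), 'rotation': array([ 0.04670067, -0.05986119, -0.70316548,  0.70696109])}
wrist {'fx': 353.28394445930905, 'fy': 353.28394445930905, 'cx': 280.75481472682475, 'cy': 211.24604229383604, 'hand_eye': array([[-7.73061325e-04,  9.50943204e-01,  3.09364550e-01,
         7.89808841e+01],
       [ 9.99999674e-01,  8.07266057e-04,  1.74451229e-05,
         1.16452975e+00],
       [-2.33150179e-04,  3.09364463e-01, -9.50943518e-01,
        -1.51258015e+02],
       [ 0.00000000e+00,  0.00000000e+00,  0.00000000e+00,
         1.00000000e+00]])}
```

View pics/scene0.png

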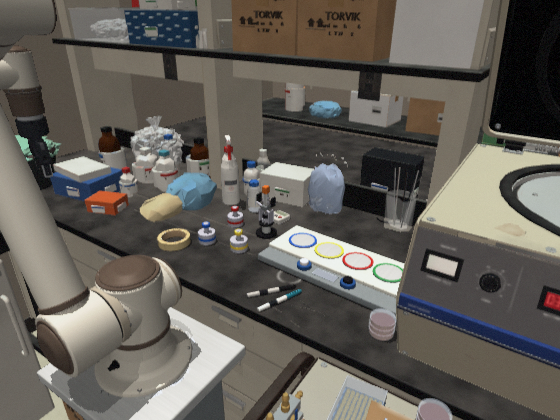

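View pics/top0.png

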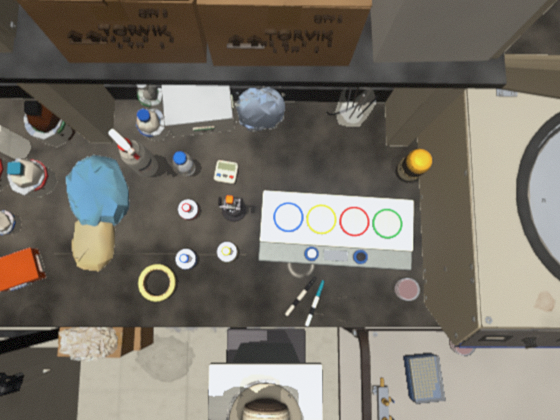

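View pics/wrist0.png

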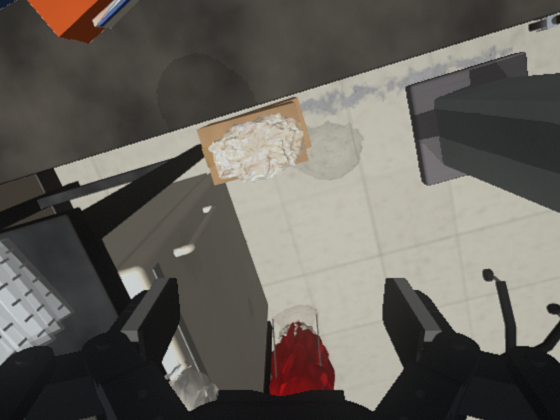

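```bash
cat > h.py <<'E'
from bench import *
import cv2, numpy as np
from scipy.spatial.transform import Rotation as R
def cam(name,st=None):
    c=calibration(name)
    if name=='wrist':
        st=st or read_state(); T=np.eye(4);T[:3,:3]=R.from_quat(st['ee_rot']).as_matrix();T[:3,3]=st['position']
        M=T@c['hand_eye']
        # hand_eye in mm
        return c,M[:3,:3],M[:3,3]
    return c,R.from_quat(c['rotation']).as_matrix(),c['position']
def pix2plane(cm,uv,z):
    c,Rm,p=cm
    d=Rm@np.array([(uv[0]-c['cx'])/c['fx'],-(uv[1]-c['cy'])/c['fy'],-1.])
    return p+d*(z-p[2])/d[2]
def proj(cm,P):
    c,Rm,p=cm
    q=Rm.T@(np.asarray(P,float)-p); return np.array([c['cx']+c['fx']*q[0]/-q[2],c['cy']-c['fy']*q[1]/-q[2]])
def snap(name,fn,crop=None,k=1):
    im=get_image(name)[:,:,::-1].copy()
    cv2.imwrite(f'pics/{fn}_full.png',im)
    if crop: x0,y0,x1,y1=crop; im=im[y0:y1,x0:x1]
    if k!=1: im=cv2.resize(im,None,fx=k,fy=k,interpolation=cv2.INTER_CUBIC)
    cv2.imwrite(f'pics/{fn}.png',im)
def crop(src,fn,c,k):
    im=cv2.imread(f'pics/{src}.png'); x0,y0,x1,y1=c
    cv2.imwrite(f'pics/{fn}.png',cv2.resize(im[y0:y1,x0:x1],None,fx=k,fy=k,interpolation=cv2.INTER_CUBIC))
E
python3 - <<'E'
from h import *
crop('top0','t1',(130,140,260,310),5*0.7)
crop('top0','t2',(250,180,420,275),4.5)
crop('scene0','s1',(150,170,420,310),2.9)
E
```

```text
(no output)
```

View pics/t1.png

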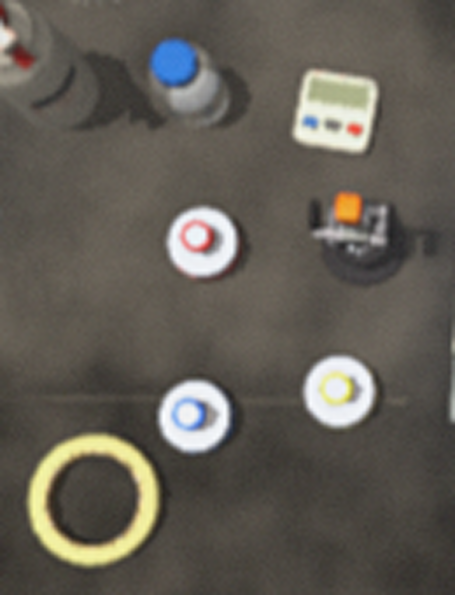

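View pics/t2.png

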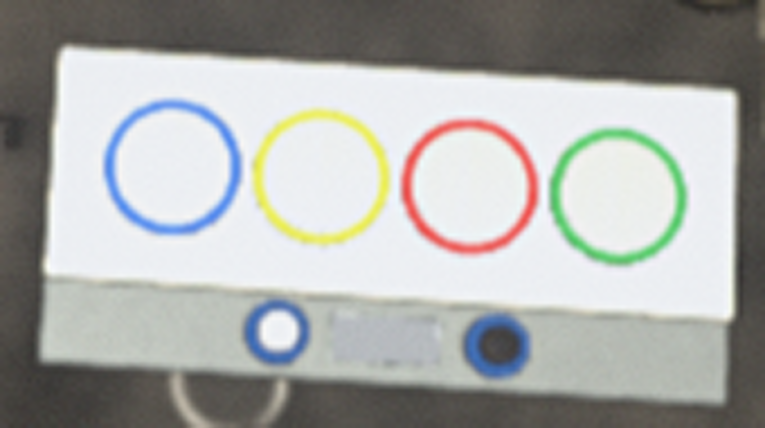

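View pics/s1.png

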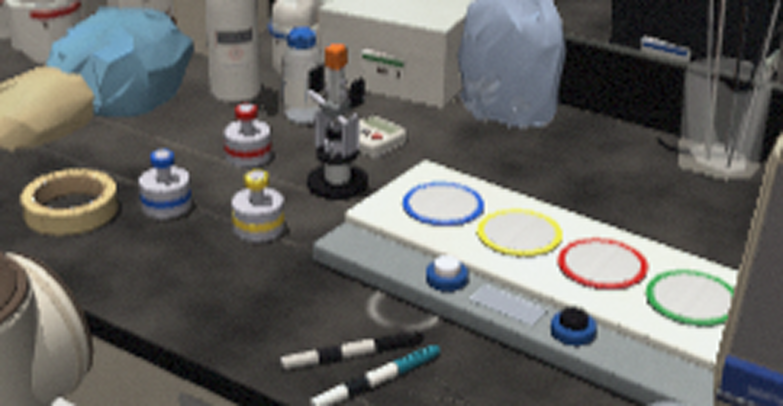

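Run:
```python
from h import *
t=cam('top'); s=cam('scene')
T1=lambda u,v:(130+u/3.5-.0,140+v/3.5); T2=lambda u,v:(250+u/4.5,180+v/4.5); S1=lambda u,v:(150+u/2.9,170+v/2.9)
for n,uv in dict(red=(197,237),blue=(189,414),yel=(336,388)).items(): print(n,pix2plane(t,T1(*uv),66).round(1))
for n,uv in dict(red=(246,111),blue=(163,157),yel=(257,178)).items(): print('scene',n,pix2plane(s,S1(*uv),66).round(1))
P={}
for n,uv in dict(blue=(173,167),yel=(321,177),red=(470,187),green=(618,197)).items():
    P[n]=pix2plane(t,T2(*uv),41.5); print('pan',n,P[n].round(1))
for n,uv in dict(blue=(444,204),yel=(520,233),red=(603,263)).items(): print('pan scene',n,pix2plane(s,S1(*uv),41.5).round(1))
for z in (30,40,45):
  print(z,'zero',pix2plane(t,T2(277,331),z).round(1),pix2plane(s,S1(447,265),z).round(1),'store',pix2plane(t,T2(498,346),z).round(1),pix2plane(s,S1(574,317),z).round(1))
print('knob',pix2plane(t,T1(348,207),177).round(1), pix2plane(s,S1(337,52),176).round(1))
print('knob',pix2plane(t,T1(370,252),0).round(1))
print('tape',pix2plane(t,T1(93,500),25),'timer',pix2plane(t,T1(336,112),22),'bottle',pix2plane(t,T1(175,62),118))
```

```text
red [580.6 224.8  66. ]
blue [439.2 226.4  66. ]
yel [460.3 111.1  66. ]
scene red [578.7 220.4  66. ]
scene blue [438.7 222.7  66. ]
scene yel [459.7 107.5  66. ]
pan blue [559.3 -63.3  41.5]
pan yel [ 553.5 -157.6   41.5]
pan red [ 547.7 -252.6   41.5]
pan green [ 541.9 -347.2   41.5]
pan scene blue [560.3 -65.5  41.5]
pan scene yel [ 553.8 -160.    41.5]
pan scene red [ 550.1 -253.7   41.5]
30 zero [ 456.2 -129.9   30. ] [ 476.6 -119.1   30. ] store [ 447.4 -270.5   30. ] [ 467.8 -262.    30. ]
40 zero [ 455.6 -128.9   40. ] [ 463.5 -126.5   40. ] store [ 446.9 -268.4   40. ] [ 454.9 -267.2   40. ]
45 zero [ 455.3 -128.4   45. ] [ 457.  -130.3   45. ] store [ 446.6 -267.4   45. ] [ 448.4 -269.8   45. ]
knob [586.   95.2 177. ] [576.7  84.6 176. ]
knob [579.4  90.6   0. ]
tape [371.76877792 308.56500371  25.        ] timer [694.90218542 119.65297592  22.        ] bottle [710.74198375 237.2773696  118.        ]
```

```bash
cat >> h.py <<'E'
def plan(*ws):
    """ws: (x,y,z,yawdeg) world targets; prints tool-frame shift (m) and turn deg"""
    s=read_state(); Rm=R.from_quat(s['ee_rot']).as_matrix()
    yaw=np.degrees(np.arctan2(Rm[1,0],Rm[0,0]))
    print('now',s['clock'],s['position'].round(1),'yaw',yaw.round(2),'tilt z',Rm[:,2].round(4),'F',s['contact_force'].round(1),'w',s['gripper_width'].round(1))
    for w in ws:
        d=Rm.T@(np.array(w[:3],float)-s['position'])/1000
        turn=-((w[3]-yaw+180)%360-180)
        print(w,'->',d.round(4),round(turn,1),'rows>=',max(np.linalg.norm(d)/.0625,abs(turn)/10.7).round(1))
E
python3 - <<'E'
from h import *
plan((320,400,280,-10),(480,150,300,0))
E
```

```text
Traceback (most recent call last):
  File "h.py", line 32, in plan
    print('now',s['clock'],s['position'].round(1),'yaw',yaw.round(2),'tilt z',Rm[:,2].round(4),'F',s['contact_force'].round(1),'w',s['gripper_width'].round(1))
                                                                                                                                   ^^^^^^^^^^^^^^^^^^^^^^^^
AttributeError: 'float' object has no attribute 'round'
```

```bash
sed -i "s/s\['gripper_width'\].round(1)/round(s['gripper_width'],1)/" h.py
python3 - <<'E'
from h import *
plan((320,400,280,-10),(540,110,330,0))
E
```

```text
now 0.15 [175.5 599.4 221.2] yaw -16.32 tilt z [-3.0e-04 -1.6e-03 -1.0e+00] F [ 0.  -0.4 -0.1] w 85.0
(320, 400, 280, -10) -> [ 0.1948  0.1508 -0.0585] -6.3 rows>= 4.1
(540, 110, 330, 0) -> [ 0.4874  0.3674 -0.1081] -16.3 rows>= 9.9
```

Emit:
jog_arm(increments=[[0.04,0.03,-0.012,-1],[0.09,0.07,-0.03,-3],[0.14,0.11,-0.04,-5],[0.195,0.15,-0.06,-6],[0.24,0.185,-0.07,-8],[0.29,0.22,-0.08,-10],[0.34,0.255,-0.09,-12],[0.39,0.29,-0.1,-14],[0.44,0.33,-0.105,-16],[0.487,0.367,-0.108,-16.3]], hand=1)

```text
clock: 1.4
position: [536.5, 114.4, 329.7]
ee_rot: [1.0, 0.0, -0.0, 0.001]
contact_force: [-0.0, 1.3, 0.3]
gripper_width: 85.3
```

Run:
```python
from h import *
plan((540,110,330,0))
snap('wrist','w1')
print(read_state()['position'])
```

```text
now 1.4 [536.5 114.4 329.7] yaw 0.01 tilt z [-0.     -0.0013 -1.    ] F [-0.   1.3  0.3] w 85.3
(540, 110, 330, 0) -> [ 0.0035  0.0044 -0.0003] 0.0 rows>= 0.1
[539.53220199 109.24370303 329.4825822 ]
```

View pics/w1.png

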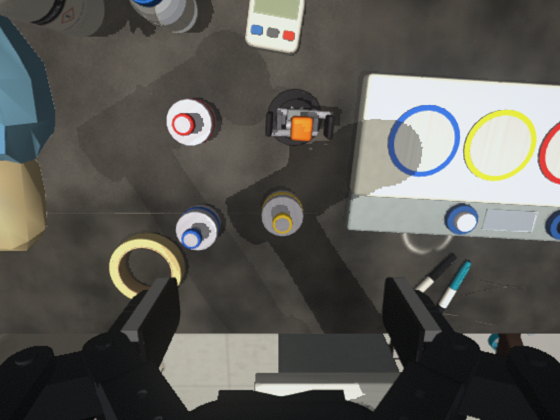

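Run:
```python
from h import *
plan((540,110,330,0))
snap('wrist','w2',(250,70,360,160),7)
crop('w2_full','w2b',(160,80,310,250),3.5)
crop('w2_full','w2c',(340,60,560,250),3.5)
```

```text
now 1.45 [539.5 109.2 329.5] yaw -0.35 tilt z [ 5.0e-04 -4.4e-03 -1.0e+00] F [3.1 0.6 2.6] w 85.6
(540, 110, 330, 0) -> [ 0.0005 -0.0008 -0.0005] -0.4 rows>= 0.0
```

View pics/w2.png

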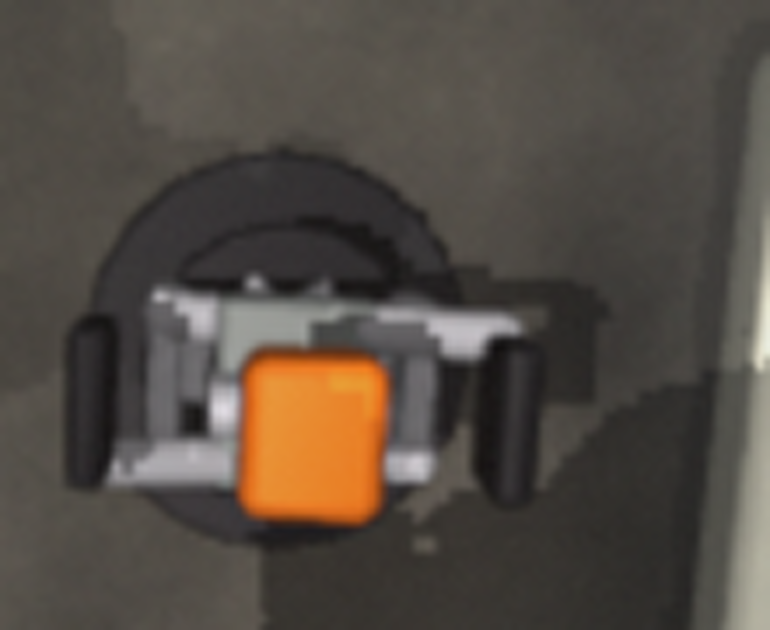

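View pics/w2b.png

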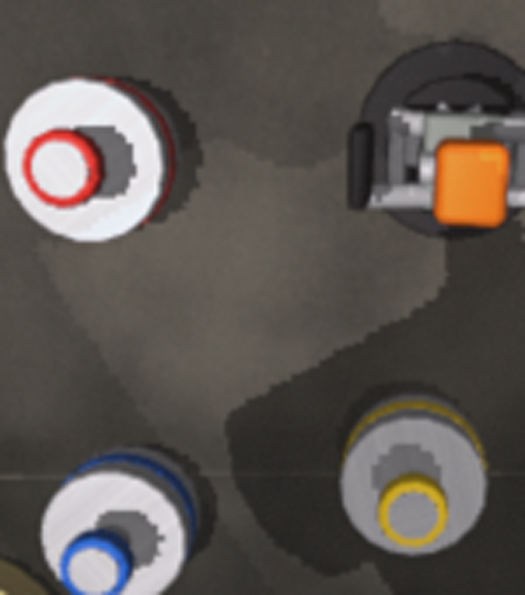

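View pics/w2c.png

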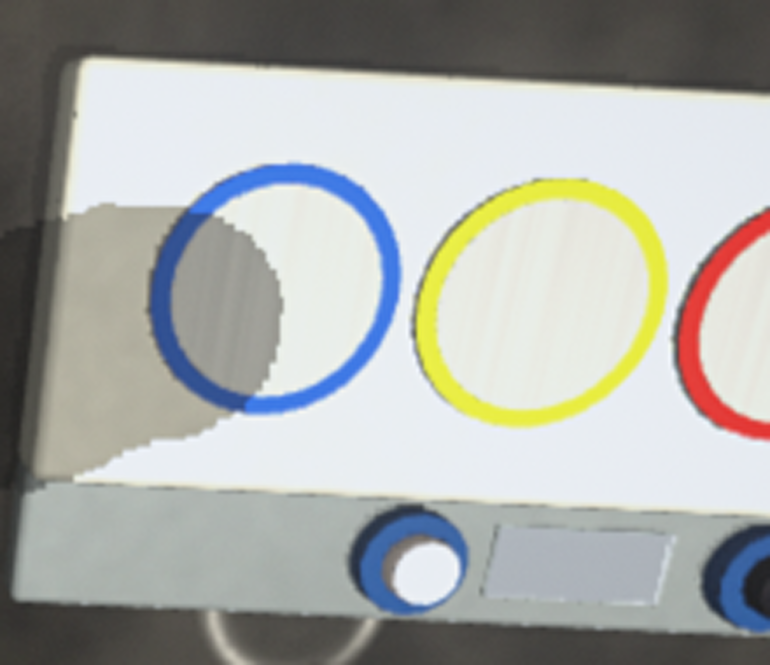

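Run:
```python
from h import *
st=dict(position=np.array([539.5,109.2,329.5]),ee_rot=R.from_matrix(R.from_euler('z',-0.35,degrees=True).as_matrix()@np.diag([1,-1,-1.])).as_quat())
st=read_state()
w=cam('wrist',st)
W2=lambda u,v:(250+u/7,70+v/7);B=lambda u,v:(160+u/3.5,80+v/3.5);C=lambda u,v:(340+u/3.5,60+v/3.5)
print('knob',pix2plane(w,W2(315,438),177).round(1),pix2plane(w,W2(314,437),178).round(1))
a=pix2plane(w,W2(90,403),143);b=pix2plane(w,W2(514,421),143);print('handles',a,b,(a+b)/2,np.degrees(np.arctan2(*(a-b)[:2])))
print('zero',pix2plane(w,C(426,571),45).round(1))
for n,uv in dict(red=(62,167),blue=(96,565),yel=(413,513)).items(): print(n,pix2plane(w,B(*uv),66).round(1))
for n,uv in dict(blue=(274,289),yel=(540,303)).items(): print('pan',n,pix2plane(w,C(*uv),41.5).round(1))
print('collar',pix2plane(w,W2(290,270),48))
plan((500,-30,250,-3.5),(455.5,-129,120,-3.5))
```

```text
knob [587.2  97.9 177. ] [587.4  98.1 178. ]
handles [588.74365793 126.47380261 143.        ] [585.90839077  69.97003318 143.        ] [587.32602435  98.22191789 143.        ] 2.8725996030268406
zero [ 456.  -126.8   45. ]
red [583.1 227.4  66. ]
blue [442.4 229.1  66. ]
yel [461.3 114.1  66. ]
pan blue [560.7 -59.4  41.5]
pan yel [ 555.  -153.8   41.5]
collar [602.38912558  96.84994695  48.        ]
now 1.5 [537.8 111.8 328.9] yaw -0.44 tilt z [-0.001  -0.0029 -1.    ] F [-0.6  0.2  0. ] w 85.5
(500, -30, 250, -3.5) -> [-0.0367  0.1419  0.0793] 3.1 rows>= 2.7
(455.5, -129, 120, -3.5) -> [-0.0803  0.2408  0.2096] 3.1 rows>= 5.3
```

Emit:
jog_arm(increments=[[-0.012,0.048,0.026,1],[-0.025,0.095,0.053,2],[-0.037,0.142,0.08,3],[-0.05,0.18,0.12,3.1],[-0.065,0.21,0.16,3.1],[-0.08,0.239,0.2,3.1],[-0.08,0.239,0.22,3.1],[-0.08,0.239,0.23,3.1],[-0.08,0.239,0.23,3.1]], hand=-1)

```text
clock: 2.62
position: [455.9, -126.9, 99.4]
ee_rot: [1.0, -0.031, -0.001, 0.002]
contact_force: [0.4, 0.7, 1.1]
gripper_width: -0.1
```

Run:
```python
from h import *
snap('wrist','w3')
plan((456,-127,65,-3.5),(456,-127,56,-3.5))
```

```text
now 2.675 [ 456.5 -126.8  100.1] yaw -3.48 tilt z [-0.    -0.003 -1.   ] F [-0.2  0.2  0.2] w 0.1
(456, -127, 65, -3.5) -> [-0.0005  0.0001  0.0351] 0.0 rows>= 0.6
(456, -127, 56, -3.5) -> [-0.0005  0.      0.0441] 0.0 rows>= 0.7
```

View pics/w3.png

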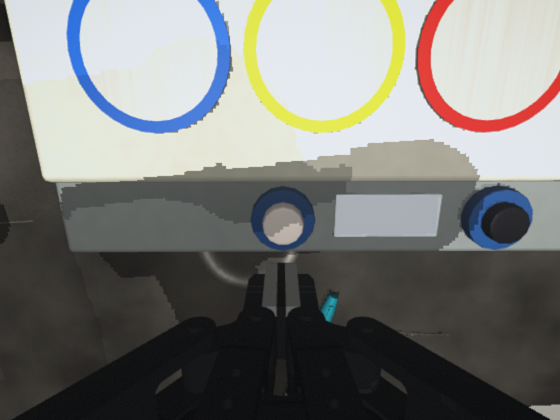

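Run:
```python
from h import *
w=cam('wrist');print(pix2plane(w,(283,224),45),'store',pix2plane(w,(508,223),45), 'blue',pix2plane(w,(149,41),41.5),'yel',pix2plane(w,(325,47),41.5),'red',pix2plane(w,(500,52),41.5))
```

```text
[ 459.58038591 -129.64599728   45.        ] store [ 451.46200962 -269.44855259   45.        ] blue [567.69372354 -63.70889171  41.5       ] yel [ 558.92977717 -158.44665673   41.5       ] red [ 550.59468994 -253.76793573   41.5       ]
```

Emit:
jog_arm(increments=[[-0.0,0.001,0.015,0],[-0.0,0.001,0.03,0],[-0.0,0.001,0.037,0],[-0.0,0.001,0.041,0],[-0.0,0.001,0.045,0],[-0.0,0.001,0.045,0]])

```text
clock: 3.42
position: [456.5, -128.0, 55.2]
ee_rot: [1.0, -0.03, 0.0, 0.002]
contact_force: [0.0, 0.6, -1.3]
gripper_width: 0.3
```

Emit:
jog_arm(increments=[[0.001,0.001,0.003,0],[0.001,0.001,0.003,0]])

```text
clock: 3.68
position: [457.4, -129.1, 52.1]
ee_rot: [1.0, -0.03, -0.0, 0.002]
contact_force: [0.7, 0.7, 0.6]
gripper_width: 0.1
```

Run:
```python
from h import *
snap('wrist','w4',(180,140,380,300),4)
plan()
```

```text
now 3.725 [ 457.5 -129.1   52.1] yaw -3.48 tilt z [ 0.     -0.0031 -1.    ] F [ 0.4 -0.5 -0.7] w -0.0
```

View pics/w4.png

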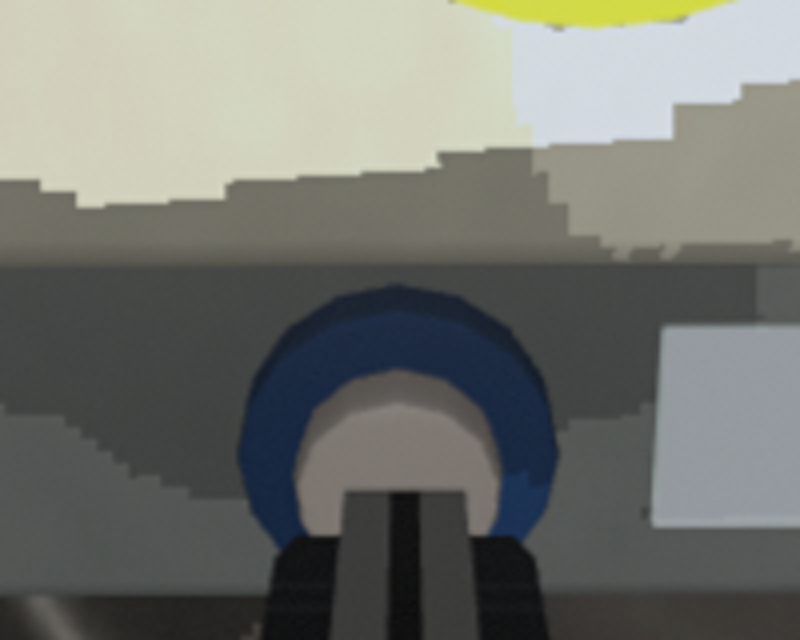

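Emit:
jog_arm(increments=[[0.002,0,0.002,0],[0.002,0,0.004,0],[0.002,0,0.004,0]])

```text
clock: 4.1
position: [459.3, -129.2, 47.9]
ee_rot: [1.0, -0.03, -0.0, 0.002]
contact_force: [-0.0, -0.3, 0.5]
gripper_width: -0.0
```

Emit:
jog_arm(increments=[[0,0,0.002,0],[0.0,0,0.004,0],[0.0,0,0.004,0]])

```text
clock: 4.47
position: [459.1, -129.3, 43.7]
ee_rot: [1.0, -0.03, -0.0, 0.002]
contact_force: [-0.0, -0.2, -0.6]
gripper_width: 0.1
```

Run:
```python
from h import *
snap('wrist','w5',(180,140,380,300),4)
snap('scene','s5',(220,200,400,310),4)
plan()
```

```text
now 4.575 [ 459.3 -129.3   43.9] yaw -3.48 tilt z [-6.0e-04 -3.1e-03 -1.0e+00] F [ 0.7  0.6 -0.3] w -0.3
```

View pics/w5.png

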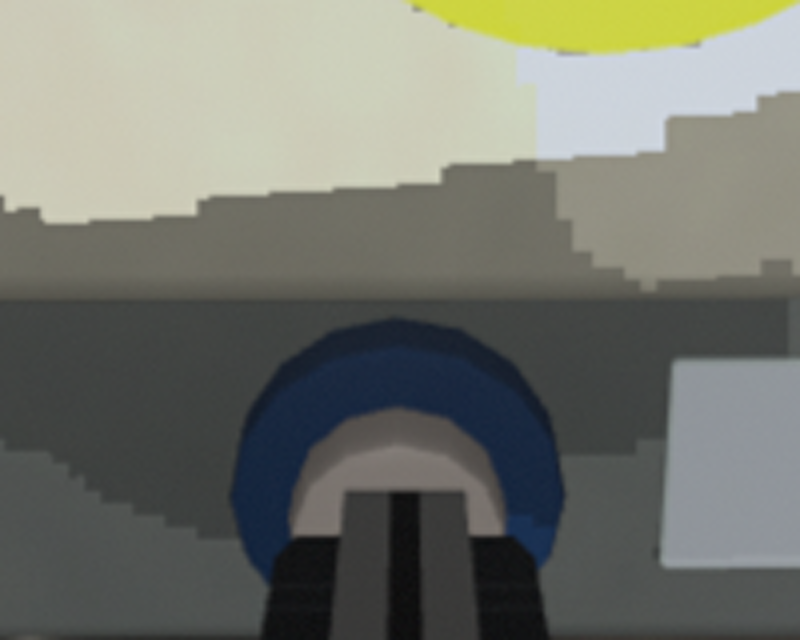

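View pics/s5.png

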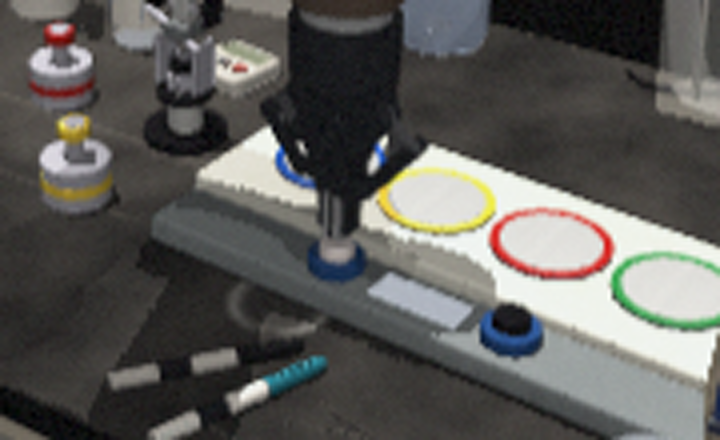

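Run:
```python
from h import *
c=calibration('wrist');H=c['hand_eye']
d=H[:3,:3]@np.array([(281-c['cx'])/c['fx'],-(263-c['cy'])/c['fy'],-1.]);p=H[:3,3]
for z in (-20,-10,0,10,17): print(z,(p+d*(z-p[2])/d[2]).round(1))
import bench; print([x for x in dir(bench) if not x.startswith('_')])
```

```text
-20 [ 13.7   1.1 -20. ]
-10 [  8.7   1.1 -10. ]
0 [3.8 1.1 0. ]
10 [-1.2  1.2 10. ]
17 [-4.6  1.2 17. ]
['IKError', 'calibration', 'get_image', 'job_done', 'nose_length', 'read_state']
```

Run:
```python
import bench; print(bench.nose_length, callable(bench.nose_length) and bench.nose_length())
```

```text
17.0 False
```

Emit:
jog_arm(increments=[[0,0,0.002,0],[0.0,0,0.003,0],[0.0,0,0.003,0]])

```text
clock: 4.95
position: [459.2, -129.3, 40.8]
ee_rot: [1.0, -0.03, -0.0, 0.002]
contact_force: [-0.5, 0.5, -1.4]
gripper_width: 0.7
```

Emit:
jog_arm(increments=[[0,0,0.002,0],[0.0,0,0.004,0],[0.0,0,0.004,0]])

```text
clock: 5.32
position: [459.3, -129.3, 36.8]
ee_rot: [1.0, -0.03, -0.0, 0.002]
contact_force: [0.3, -0.1, 2.3]
gripper_width: -0.3
```

Emit:
jog_arm(increments=[[0,0,0.002,0],[0.0,0,0.004,0],[0.0,0,0.004,0]])

```text
clock: 5.7
position: [459.4, -129.3, 32.9]
ee_rot: [1.0, -0.03, -0.0, 0.002]
contact_force: [-0.9, 0.5, 4.5]
gripper_width: -0.1
```

Run:
```python
from h import *
snap('wrist','w6',(180,140,380,300),4)
snap('scene','s6',(220,200,400,310),4)
plan()
```

```text
now 5.8 [ 459.4 -129.3   32.9] yaw -3.47 tilt z [-6.0e-04 -3.2e-03 -1.0e+00] F [-0.8  0.1  3.1] w 0.2
```

View pics/w6.png

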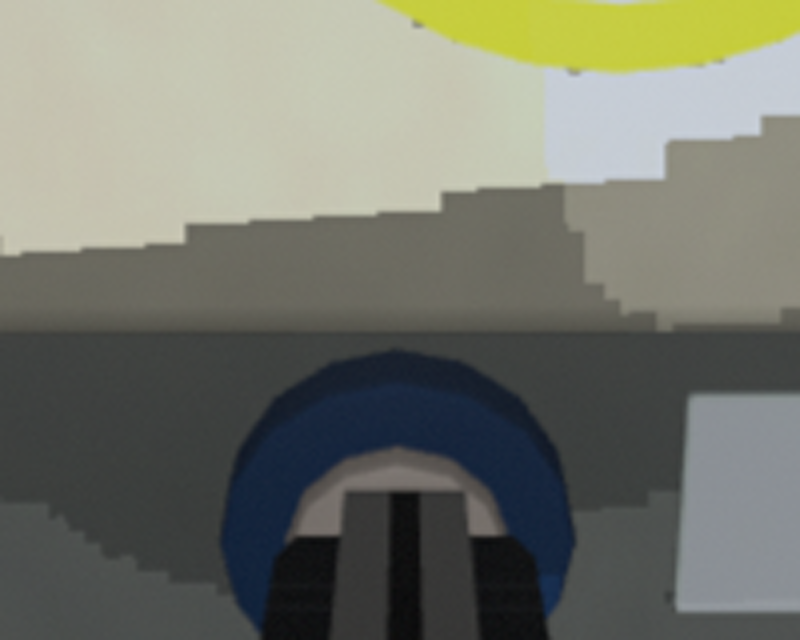

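View pics/s6.png

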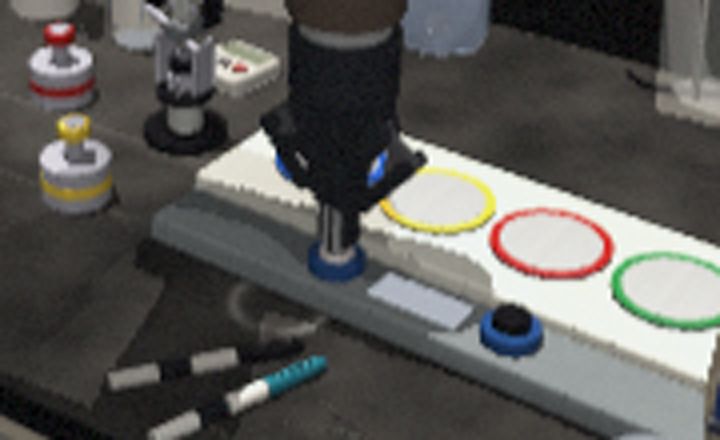

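Emit:
jog_arm(increments=[[0,0,0.002,0],[0.0,0,0.004,0],[0.0,0,0.004,0]])

```text
clock: 6.18
position: [459.5, -129.3, 32.2]
ee_rot: [1.0, -0.029, -0.0, 0.002]
contact_force: [-7.9, 4.8, 30.5]
gripper_width: -0.0
```

Run:
```python
from h import *
snap('wrist','w7',(180,140,380,300),4)
plan()
```

```text
now 6.225 [ 459.5 -129.4   32.2] yaw -3.38 tilt z [-1.0e-04 -4.1e-03 -1.0e+00] F [-8.8  4.1 30.4] w 0.1
```

View pics/w7.png

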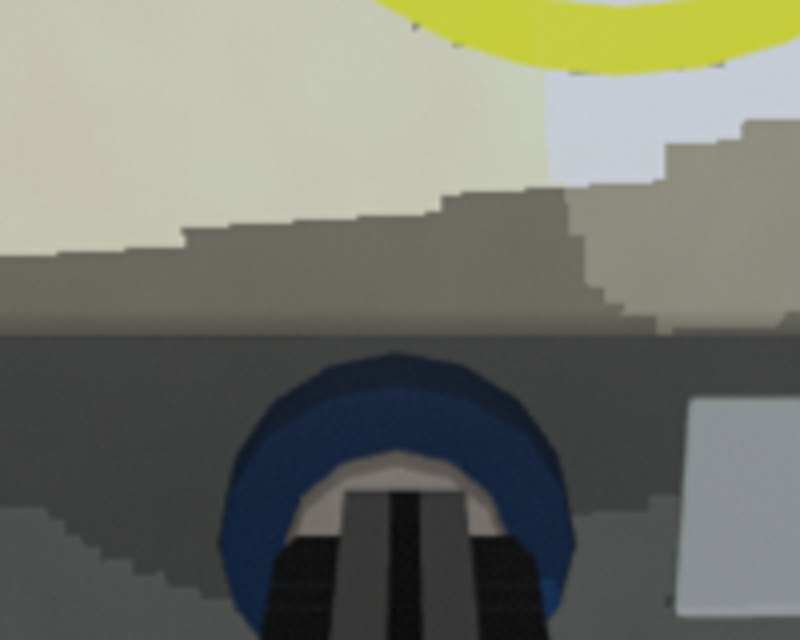

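Emit:
jog_arm(increments=[[0,0,-0.02,0],[0.0,0,-0.06,0],[0.0,0,-0.12,0],[0,0,-0.148,0],[0,0,-0.148,0],[0,0,-0.148,0]])

```text
clock: 6.98
position: [458.6, -128.7, 179.0]
ee_rot: [1.0, -0.03, -0.001, 0.002]
contact_force: [0.1, 0.9, 1.1]
gripper_width: -0.0
```

Run:
```python
from h import *
plan()
snap('scene','s7',(240,120,400,290),3.5)
snap('top','t7',(250,180,420,275),4.5)
plan()
s=cam('scene');p=read_state()['position']
for dz in (-17,0,10): print(dz,(proj(s,p+[0,0,dz])-[240,120])*3.5)
```

```text
now 6.975 [ 458.6 -128.7  179. ] yaw -3.41 tilt z [-0.0022 -0.0036 -1.    ] F [0.1 0.9 1.1] w -0.0
now 7.075 [ 458.6 -128.7  178.6] yaw -3.39 tilt z [-0.0034 -0.0039 -1.    ] F [-0.9 -0.1 -0.6] w 0.4
-17 [228.32337331 366.56929024]
0 [229.00702892 347.08305974]
10 [229.41363043 335.49370021]
```

View pics/s7.png

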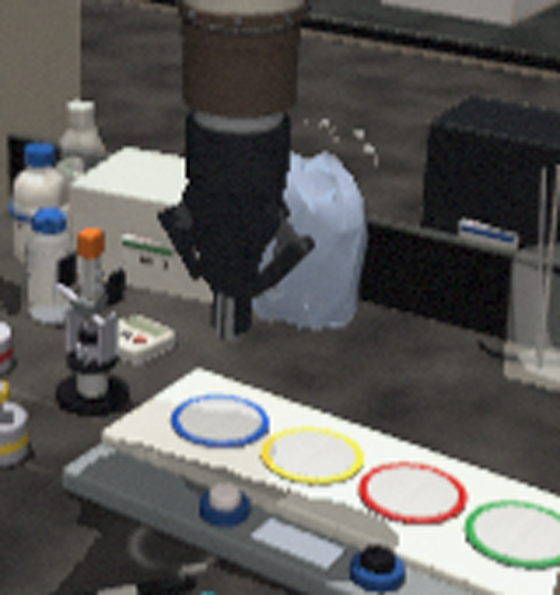

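View pics/t7.png

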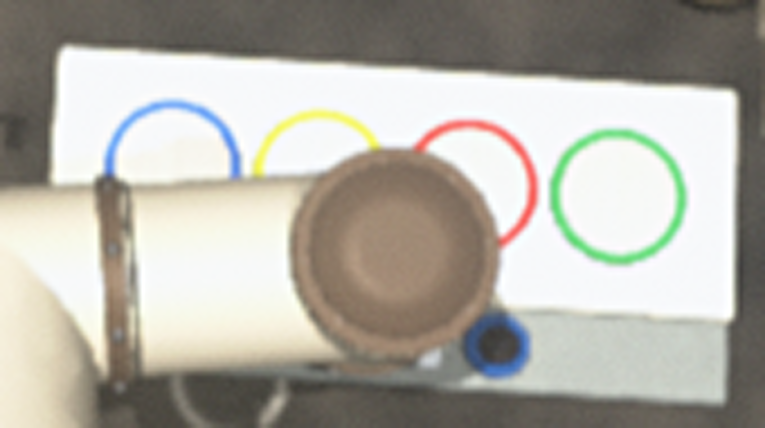

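Run:
```python
from h import *
plan((540,20,240,-3),(586,97,240,-2.9))
```

```text
now 7.075 [ 458.6 -128.7  178.6] yaw -3.39 tilt z [-0.0034 -0.0039 -1.    ] F [-0.9 -0.1 -0.6] w 0.4
(540, 20, 240, -3) -> [ 0.0723 -0.153  -0.0623] -0.4 rows>= 2.9
(586, 97, 240, -2.9) -> [ 0.1136 -0.2326 -0.0627] -0.5 rows>= 4.3
```

Emit:
jog_arm(increments=[[0.01,-0.02,-0.03,0],[0.03,-0.06,-0.06,0],[0.05,-0.11,-0.063,-0.2],[0.072,-0.153,-0.063,-0.4],[0.092,-0.195,-0.063,-0.5],[0.108,-0.225,-0.063,-0.5],[0.1135,-0.2325,-0.063,-0.5],[0.1135,-0.2325,-0.063,-0.5],[0.1135,-0.2325,-0.063,-0.5]], hand=1)

```text
clock: 8.2
position: [585.2, 95.9, 240.0]
ee_rot: [1.0, -0.026, -0.002, 0.002]
contact_force: [-0.4, 0.2, -0.2]
gripper_width: 85.5
```

Run:
```python
from h import *
plan()
snap('scene','s8',(200,100,340,250),4)
snap('wrist','w8',(200,100,400,300),3)
plan()
s=cam('scene');p=read_state()['position']
for dz in (0,10,20): print(dz,(proj(s,p+[0,0,dz])-[200,100])*4,(proj(s,p+[0,50,dz])-[200,100])*4,(proj(s,p+[0,-50,dz])-[200,100])*4)
```

```text
now 8.2 [585.2  95.9 240. ] yaw -2.95 tilt z [-0.0044 -0.0044 -1.    ] F [-0.4  0.2 -0.2] w 85.5
now 8.3 [585.4  95.9 240.5] yaw -2.96 tilt z [-0.0035 -0.0039 -1.    ] F [0.8 0.6 0.3] w 85.3
0 [258.55195251 268.84588133] [207.43075469 256.38616608] [311.67031718 281.79236395]
10 [258.37649283 256.73377163] [207.081942   244.45948351] [311.68217962 269.48930507]
20 [258.19979278 244.53603755] [206.73071012 232.45008342] [311.69412757 257.09756076]
```

View pics/s8.png

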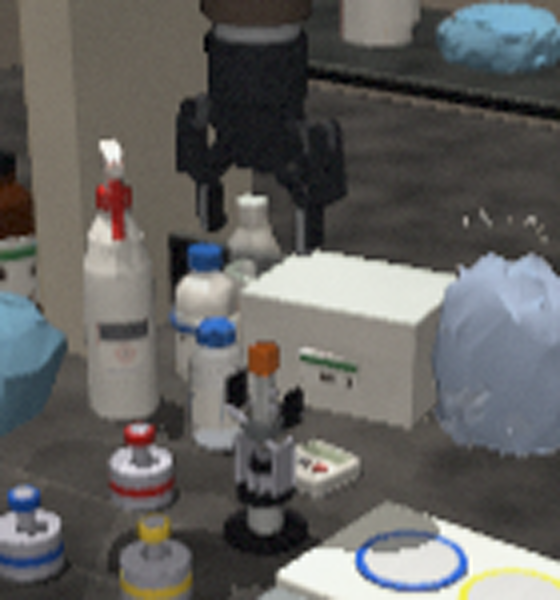

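View pics/w8_full.png

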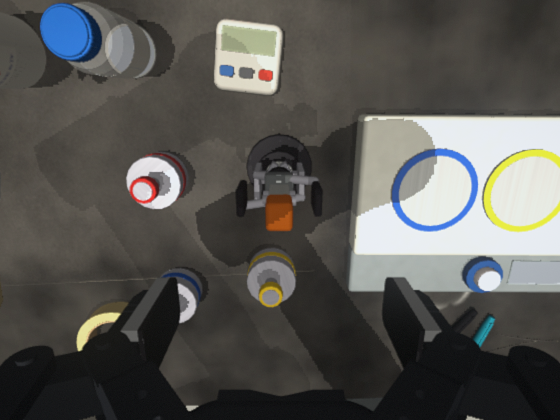

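Run:
```python
from h import *
crop('w8_full','w8b',(220,120,340,250),5)
```

```text
(no output)
```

View pics/w8b.png

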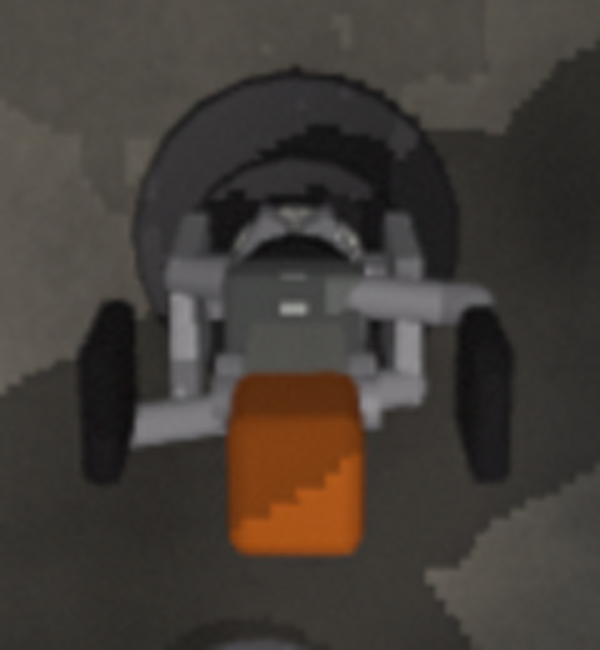

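Run:
```python
from h import *
st=read_state(); print(st['position']); w=cam('wrist',st)
f=lambda u,v:(220+u/5,120+v/5)
print(pix2plane(w,f(296,483),176.5))
for a in [(231,483),(362,483),(296,418),(296,551)]: print(pix2plane(w,f(*a),176.5).round(1))
a=pix2plane(w,f(104,475),143);b=pix2plane(w,f(489,475),143);print(a,b,a/2+b/2)
plan((586,96.5,102,-2.9))
```

```text
[585.40626928  95.86945162 240.51505197]
[590.23508138  95.31751714 176.5       ]
[590.7 103.7 176.5]
[589.8  86.8 176.5]
[599.   94.8 176.5]
[580.9  95.8 176.5]
[581.45763974 124.3476647  143.        ] [578.37643293  67.210809   143.        ] [579.91703633  95.77923685 143.        ]
now 8.3 [585.4  95.9 240.5] yaw -2.96 tilt z [-0.0035 -0.0039 -1.    ] F [0.8 0.6 0.3] w 85.3
(586, 96.5, 102, -2.9) -> [ 0.001  -0.0012  0.1385] -0.1 rows>= 2.2
```

Emit:
jog_arm(increments=[[0.001,0.0,0.03,0],[0.002,0.0,0.06,0],[0.002,0.0,0.08,0],[0.002,0.0,0.09,0],[0.002,0.0,0.09,0]])

```text
clock: 8.93
position: [586.9, 95.0, 150.5]
ee_rot: [1.0, -0.026, -0.002, 0.002]
contact_force: [-0.9, -0.7, 0.8]
gripper_width: 85.4
```

Run:
```python
from h import *
plan()
snap('scene','s9',(200,120,340,250),5)
snap('wrist','w9')
plan((587,96,102,-2.9))
```

```text
now 8.925 [586.9  95.  150.5] yaw -2.98 tilt z [-0.0039 -0.0043 -1.    ] F [-0.9 -0.7  0.8] w 85.4
now 9.025 [587.7  95.4 151.6] yaw -2.96 tilt z [-0.0016 -0.0035 -1.    ] F [0.1 0.4 0.2] w 85.5
(587, 96, 102, -2.9) -> [-0.0006 -0.0007  0.0496] -0.1 rows>= 0.8
```

View pics/s9.png

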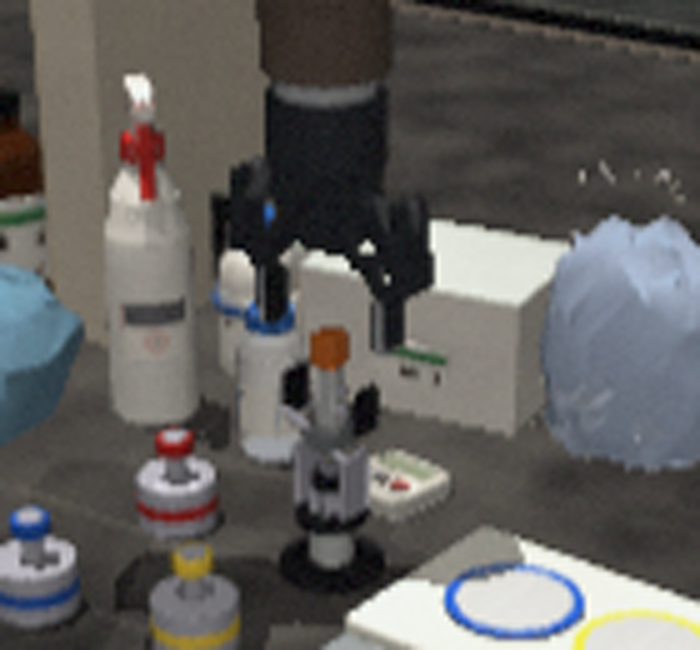

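View pics/w9.png

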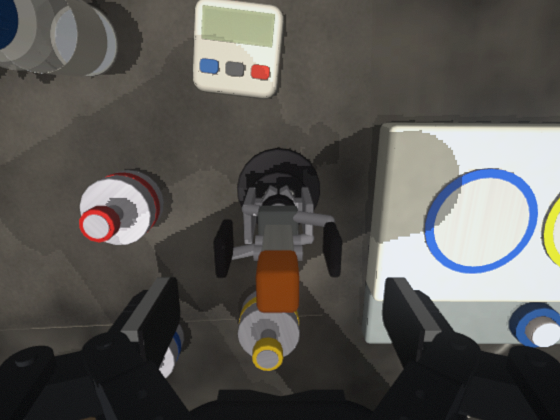

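Emit:
jog_arm(increments=[[-0.0005,0.0005,0.015,0],[-0.0005,0.0005,0.03,0],[-0.0005,0.0005,0.039,0],[-0.0005,0.0005,0.043,0],[-0.0005,0.0005,0.043,0]])

```text
clock: 9.65
position: [587.1, 94.8, 108.2]
ee_rot: [1.0, -0.026, -0.001, 0.002]
contact_force: [0.0, 0.1, 0.1]
gripper_width: 85.4
```

Run:
```python
from h import *
snap('scene','s10',(220,140,320,250),5)
snap('wrist','w10')
plan((587,96,102,-2.9))
```

```text
now 9.75 [587.5  94.9 108.9] yaw -2.95 tilt z [-8.0e-04 -3.3e-03 -1.0e+00] F [ 0.3 -0.1  0. ] w 85.3
(587, 96, 102, -2.9) -> [-0.0005 -0.0011  0.0069] -0.0 rows>= 0.1
```

View pics/s10.png

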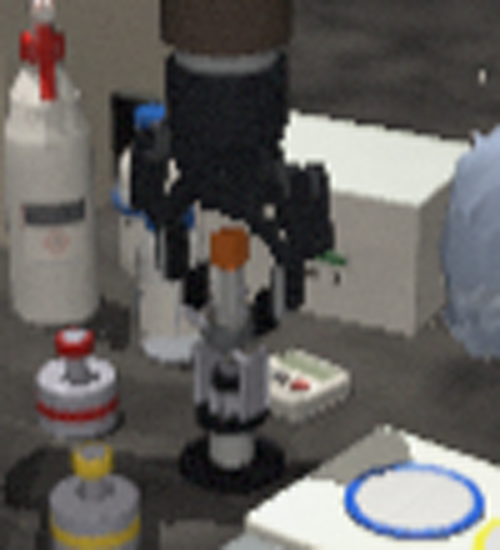

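View pics/w10.png

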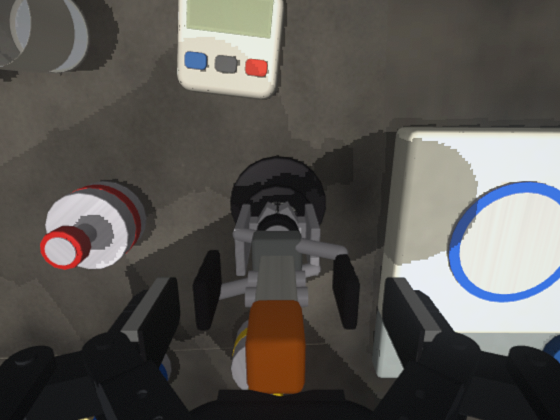

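Run:
```python
from h import *
w=cam('wrist')
for uv in [(347,325),(207,328)]: print(pix2plane(w,uv,143))
for uv in [(342,257),(210,253)]: print(pix2plane(w,uv,143),pix2plane(w,uv,111))
# pad tip
for uv in [(395,282),(170,282)]: print('tip',pix2plane(w,uv,130))
```

```text
[579.9814859   68.54107809 143.        ]
[581.59925487 123.17705507 143.        ]
[609.2571295   70.53275967 143.        ] [593.72290504  65.12730916 111.        ]
[613.4326455  118.34923253 143.        ] [599.0389026  126.00415724 111.        ]
tip [590.3454254   46.33571329 130.        ]
tip [595.40178699 139.48486612 130.        ]
```

Emit:
jog_arm(increments=[[0,-0.0,0.004,0],[0,-0.0,0.008,0],[0,-0.0,0.008,0]])

```text
clock: 10.12
position: [587.1, 94.7, 100.5]
ee_rot: [1.0, -0.026, -0.001, 0.002]
contact_force: [-0.6, 1.1, -0.0]
gripper_width: 85.4
```

Emit:
jog_arm(increments=[[0.001,-0.001,0,0],[0.001,-0.001,0,0],[0.001,-0.001,0,0],[0.001,-0.001,0,0],[0.001,-0.001,0,0],[0.001,-0.001,0,0],[0.001,-0.001,0,0],[0.001,-0.001,0,0]], hand=-0.15)

```text
clock: 11.12
position: [591.3, 97.8, 103.1]
ee_rot: [1.0, -0.025, 0.003, -0.0]
contact_force: [1.6, 3.5, 5.0]
gripper_width: 36.5
```

Run:
```python
from h import *
snap('scene','s11',(220,140,320,250),5)
snap('wrist','w11')
plan((587,96,102,-2.9))
```

```text
now 11.225 [591.4  97.8 103.1] yaw -2.87 tilt z [ 6.8e-03 -1.0e-04 -1.0e+00] F [2.4 2.9 5.7] w 37.0
(587, 96, 102, -2.9) -> [-0.0043  0.002   0.0011] 0.0 rows>= 0.1
```

View pics/s11.png

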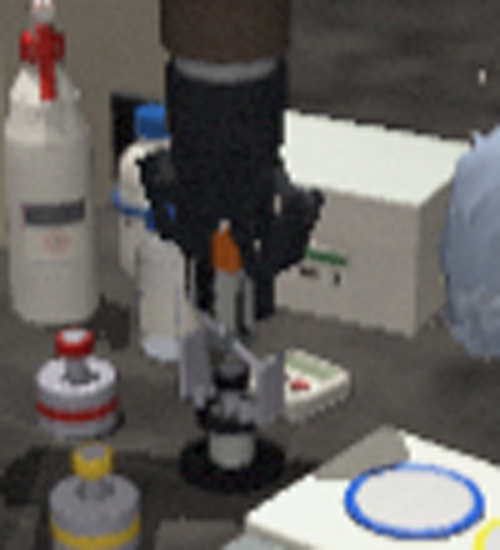

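View pics/w11.png

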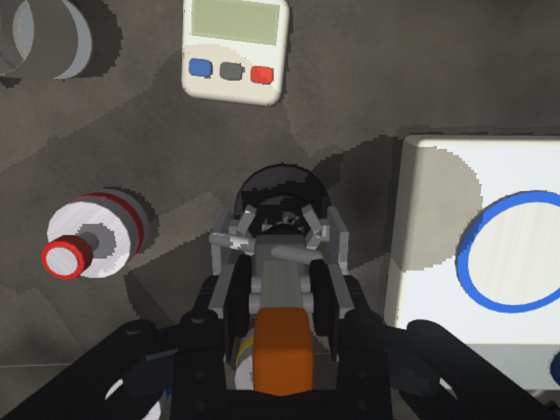

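Emit:
jog_arm(increments=[[0,0,-0.01,0],[0,0,-0.025,0],[0,0,-0.045,0],[0,0,-0.06,0],[0,0,-0.065,0],[0,0,-0.065,0]])

```text
clock: 11.98
position: [590.7, 97.7, 168.2]
ee_rot: [1.0, -0.025, 0.003, -0.0]
contact_force: [0.3, -0.0, -2.0]
gripper_width: 36.4
```

Run:
```python
from h import *
snap('scene','s12',(200,120,330,250),5)
snap('wrist','w12')
plan((462,111,165,-2.9))
```

```text
now 12.075 [590.4  97.6 167.3] yaw -2.89 tilt z [ 5.1e-03 -5.0e-04 -1.0e+00] F [-0.6 -1.  -2.6] w 36.6
(462, 111, 165, -2.9) -> [-0.1289 -0.0069  0.0017] 0.0 rows>= 2.1
```

View pics/s12.png

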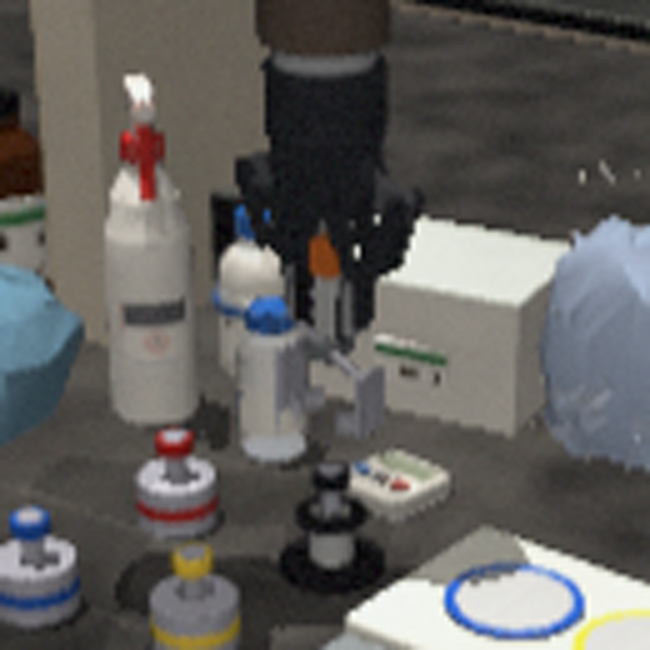

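View pics/w12.png

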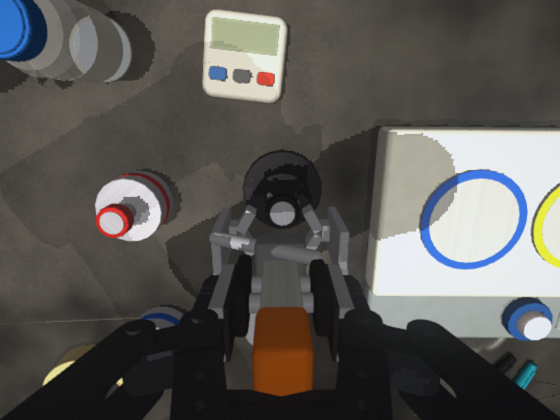

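Run:
```python
from h import *
w=cam('wrist'); print(pix2plane(w,(282,213),76), read_state()['position'])
plan((462,113,158,-2.9))
```

```text
[589.17609051  95.6919563   76.        ] [590.35645444  97.59730681 167.33807449]
now 12.075 [590.4  97.6 167.3] yaw -2.89 tilt z [ 5.1e-03 -5.0e-04 -1.0e+00] F [-0.6 -1.  -2.6] w 36.6
(462, 113, 158, -2.9) -> [-0.129  -0.0089  0.0087] 0.0 rows>= 2.1
```

Emit:
jog_arm(increments=[[-0.02,-0.002,0,0],[-0.05,-0.004,0,0],[-0.08,-0.006,0,0],[-0.11,-0.007,0.004,0],[-0.127,-0.008,0.008,0],[-0.127,-0.008,0.009,0],[-0.127,-0.008,0.009,0],[-0.127,-0.008,0.009,0]])

```text
clock: 13.08
position: [464.7, 112.1, 157.6]
ee_rot: [1.0, -0.025, 0.003, 0.0]
contact_force: [-0.1, -0.2, -1.7]
gripper_width: 36.9
```

Run:
```python
from h import *
snap('wrist','w13')
plan((462,111,165,-2.9))
snap('scene','s13',(160,140,310,270),5)
```

```text
now 13.125 [464.6 112.  157.6] yaw -2.92 tilt z [ 5.2e-03 -6.0e-04 -1.0e+00] F [ 0.  -0.7 -2. ] w 36.7
(462, 111, 165, -2.9) -> [-0.0025  0.0011 -0.0074] -0.0 rows>= 0.1
```

View pics/w13.png

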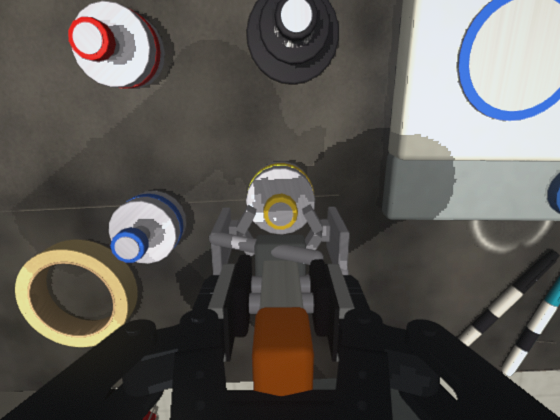

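View pics/s13.png

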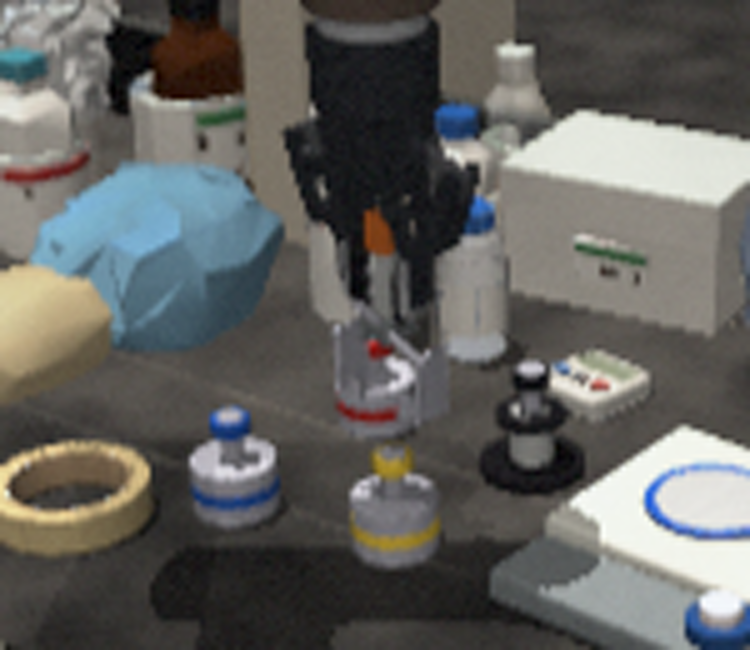

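Emit:
jog_arm(increments=[[0.0,0,0.015,0],[0.0,0,0.03,0],[0.0,0,0.045,0],[0.0,0,0.056,0],[0.0,0,0.062,0],[0,0,0.064,0],[0,0,0.064,0]])

```text
clock: 14.05
position: [465.1, 112.0, 93.8]
ee_rot: [1.0, -0.025, 0.003, 0.0]
contact_force: [0.1, 0.6, -0.8]
gripper_width: 36.7
```

Run:
```python
from h import *
snap('wrist','w14')
plan((464.6,112,93,-2.9))
snap('scene','s14',(180,160,300,260),6)
```

```text
now 14.1 [465.1 112.1  93.9] yaw -2.91 tilt z [ 5.9e-03 -2.0e-04 -1.0e+00] F [ 0.9  1.2 -0.2] w 36.6
(464.6, 112, 93, -2.9) -> [-0.0005  0.0001  0.0009] -0.0 rows>= 0.0
```

View pics/w14.png

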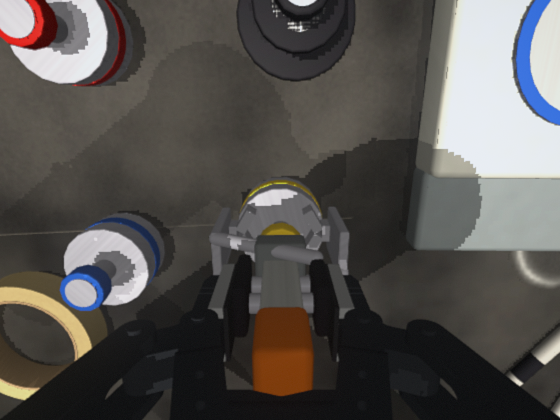

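View pics/s14.png

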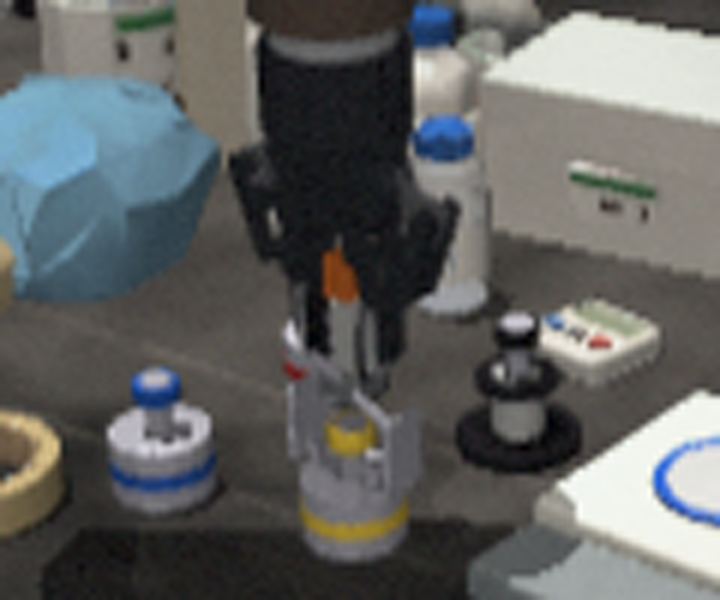

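Emit:
jog_arm(increments=[[0.0,0,0.0,0],[0,0,0,0],[0,0,0,0],[0,0,0,0]], hand=0.4)

```text
clock: 14.65
position: [465.0, 111.9, 94.1]
ee_rot: [1.0, -0.025, 0.003, 0.0]
contact_force: [-0.2, -2.0, -0.1]
gripper_width: 59.9
```

Emit:
jog_arm(increments=[[0.0,0,0.0,0],[0,0,0,0],[0,0,0,0],[0,0,0,0]], hand=1)

```text
clock: 15.15
position: [465.1, 112.0, 94.1]
ee_rot: [1.0, -0.025, 0.003, 0.0]
contact_force: [0.2, 0.3, 0.1]
gripper_width: 85.2
```

Run:
```python
from h import *
snap('wrist','w15')
plan((464.6,112,93,-2.9))
snap('scene','s15',(180,160,300,260),6)
```

```text
now 15.2 [465.1 112.   94.1] yaw -2.91 tilt z [ 5.9e-03 -3.0e-04 -1.0e+00] F [-0.4 -0.3  0.3] w 85.6
(464.6, 112, 93, -2.9) -> [-0.0005 -0.      0.0011] -0.0 rows>= 0.0
```

View pics/w15.png

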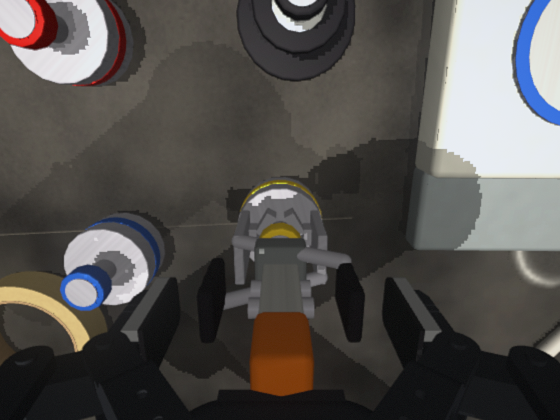

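View pics/s15.png

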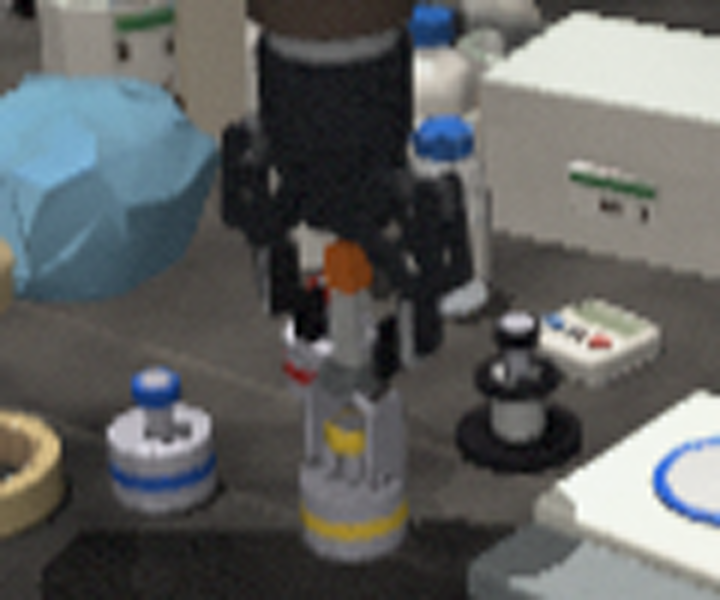

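Emit:
jog_arm(increments=[[0.0,0,-0.01,0],[0,0,-0.022,0],[0,0,-0.032,0],[0,0,-0.036,0],[0,0,-0.036,0]], hand=1)

```text
clock: 15.88
position: [464.9, 112.0, 130.5]
ee_rot: [1.0, -0.025, 0.003, -0.0]
contact_force: [-0.8, 0.1, -0.2]
gripper_width: 85.7
```

Emit:
jog_arm(increments=[[0.0,0,0,0],[0,0,0,0],[0,0,0,0],[0,0,0,0],[0,0,0,0],[0,0,0,0],[0,0,0,0],[0,0,0,0]], hand=-1)

```text
clock: 16.88
position: [464.4, 111.8, 130.2]
ee_rot: [1.0, -0.026, 0.003, 0.0]
contact_force: [-1.5, 0.2, -1.7]
gripper_width: 17.0
```

Run:
```python
from h import *
snap('wrist','w16')
plan((464.6,112,93,-2.9))
snap('scene','s16',(180,160,300,260),6)
```

```text
now 16.925 [464.5 111.9 130.2] yaw -2.92 tilt z [ 5.4e-03 -2.0e-04 -1.0e+00] F [-2.7  0.1 -1.2] w 17.0
(464.6, 112, 93, -2.9) -> [-0.0001 -0.0001  0.0372] -0.0 rows>= 0.6
```

View pics/w16.png

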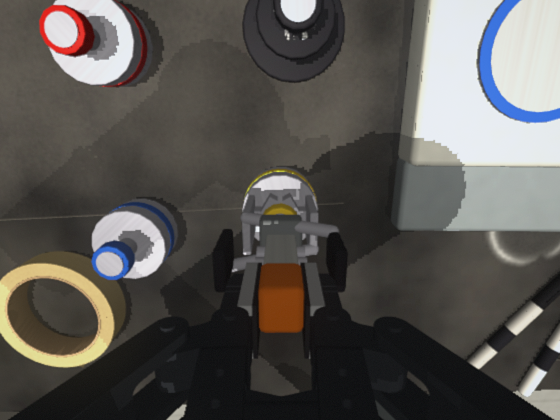

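View pics/s16.png

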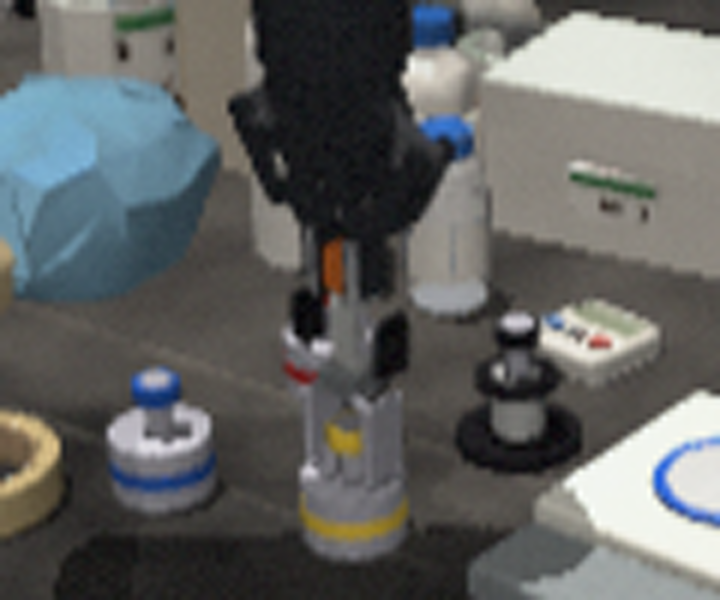

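Emit:
jog_arm(increments=[[0.0,0,-0.005,0],[0,0,-0.02,0],[0,0,-0.04,0],[0,0,-0.06,0],[0,0,-0.075,0],[0,0,-0.08,0],[0,0,-0.08,0]])

```text
clock: 17.85
position: [464.0, 111.9, 210.0]
ee_rot: [1.0, -0.026, 0.003, -0.0]
contact_force: [0.3, 0.9, -4.0]
gripper_width: 17.0
```

Run:
```python
from h import *
plan((500,0,240,-3.2),(558,-156.3,240,-3.2))
snap('scene','s17',(180,130,300,260),5)
```

```text
now 17.85 [464.  111.9 210. ] yaw -2.93 tilt z [ 0.0055  0.     -1.    ] F [ 0.3  0.9 -4. ] w 17.0
(500, 0, 240, -3.2) -> [ 0.0418  0.1099 -0.0298] 0.3 rows>= 1.9
(558, -156.3, 240, -3.2) -> [ 0.1078  0.263  -0.0295] 0.3 rows>= 4.6
```

View pics/s17.png

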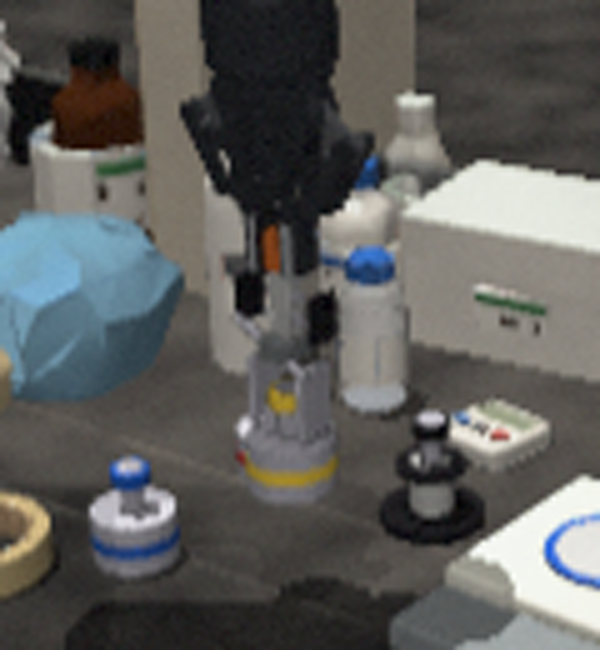

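Emit:
jog_arm(increments=[[0.004,0.011,-0.005,0],[0.015,0.037,-0.01,0],[0.028,0.07,-0.01,0.1],[0.042,0.104,-0.01,0.1],[0.057,0.14,-0.01,0.2],[0.071,0.175,-0.01,0.3],[0.086,0.21,-0.01,0.3],[0.098,0.24,-0.01,0.3],[0.105,0.257,-0.01,0.3],[0.1078,0.263,-0.01,0.3]])

```text
clock: 19.15
position: [557.7, -157.4, 219.5]
ee_rot: [1.0, -0.029, 0.002, 0.0]
contact_force: [-0.7, 1.2, -5.0]
gripper_width: 17.0
```

Emit:
jog_arm(increments=[[0.0,0,0.008,0],[0,0,0.018,0],[0,0,0.025,0],[0,0,0.025,0],[0,0,0.025,0]])

```text
clock: 19.77
position: [558.1, -157.2, 194.8]
ee_rot: [1.0, -0.029, 0.002, 0.0]
contact_force: [-0.4, -0.5, -5.2]
gripper_width: 16.9
```

Run:
```python
from h import *
plan((558,-156.3,180,-3.2))
snap('wrist','w18')
snap('scene','s18',(240,150,400,290),4.5)
plan((558,-156.3,180,-3.2))
```

```text
now 19.775 [ 558.1 -157.2  194.8] yaw -3.28 tilt z [ 3.9e-03 -5.0e-04 -1.0e+00] F [-0.4 -0.5 -5.2] w 16.9
(558, -156.3, 180, -3.2) -> [-0.0002 -0.0009  0.0148] -0.1 rows>= 0.2
now 19.875 [ 558.1 -157.3  195. ] yaw -3.3 tilt z [ 4.2e-03 -4.0e-04 -1.0e+00] F [-0.2 -0.3 -4.8] w 16.7
(558, -156.3, 180, -3.2) -> [-0.0002 -0.001   0.015 ] -0.1 rows>= 0.2
```

View pics/w18.png

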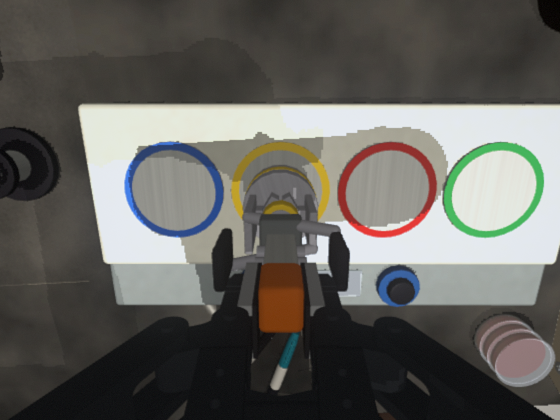

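View pics/s18.png

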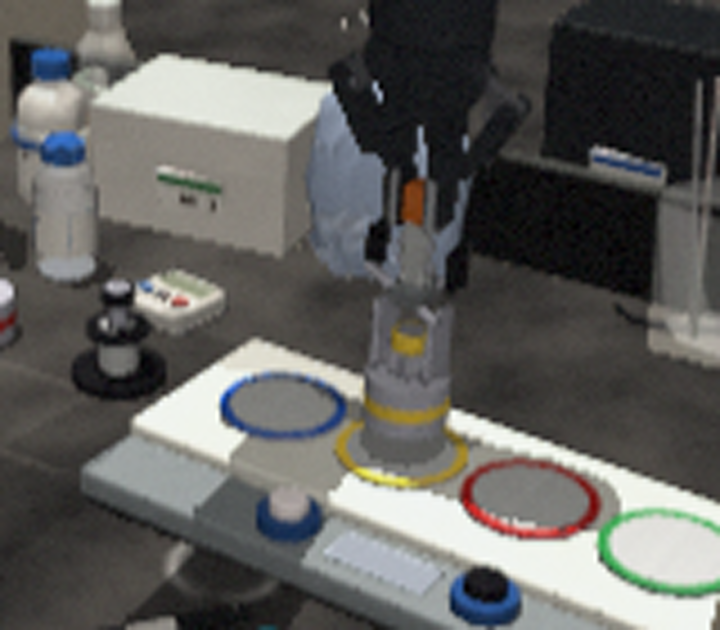

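Emit:
jog_arm(increments=[[0.0,0,0.008,0],[0,0,0.016,0],[0,0,0.021,0],[0,0,0.021,0]])

```text
clock: 20.38
position: [557.9, -157.4, 173.3]
ee_rot: [1.0, -0.029, 0.001, 0.0]
contact_force: [0.2, -0.3, -4.7]
gripper_width: 17.1
```

Run:
```python
from h import *
snap('wrist','w19',(200,100,360,260),4)
snap('scene','s19',(290,190,380,270),8)
plan((558,-156.3,168,-3.2))
```

```text
now 20.475 [ 558.3 -157.4  174.1] yaw -3.3 tilt z [ 4.4e-03 -6.0e-04 -1.0e+00] F [ 0.3  0.1 -4.3] w 17.1
(558, -156.3, 168, -3.2) -> [-0.0004 -0.0011  0.0061] -0.1 rows>= 0.1
```

View pics/w19.png

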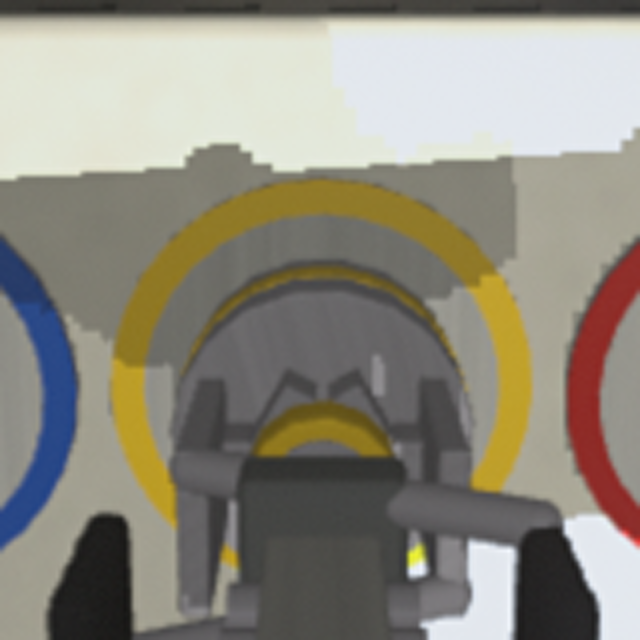

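View pics/s19.png

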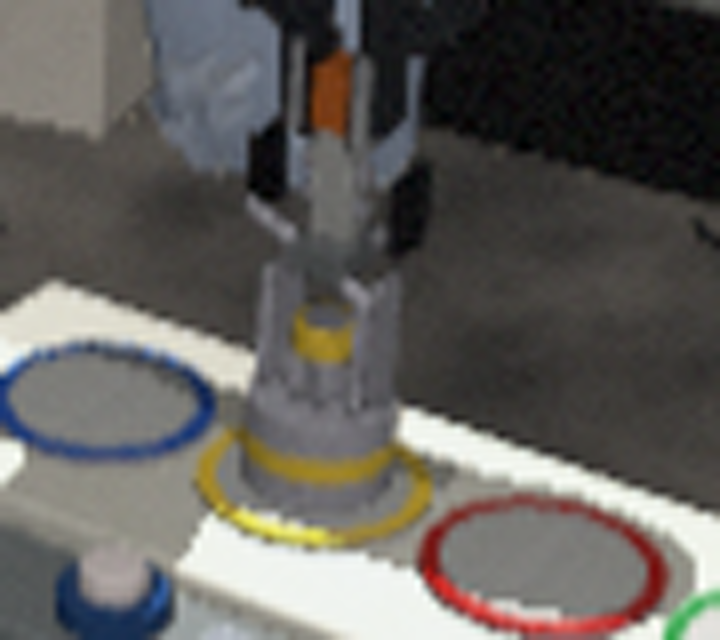

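Emit:
jog_arm(increments=[[0.0,0,0.002,0],[0,0,0.004,0],[0,0,0.005,0],[0,0,0.005,0]])

```text
clock: 20.98
position: [558.5, -157.6, 169.8]
ee_rot: [1.0, -0.029, 0.003, 0.0]
contact_force: [-1.7, 0.4, 0.3]
gripper_width: 17.0
```

Emit:
jog_arm(increments=[[0.0,0,0,0],[0,0,0,0],[0,0,0,0],[0,0,0,0],[0,0,0,0],[0,0,0,0]], hand=1)

```text
clock: 21.72
position: [558.6, -157.6, 169.7]
ee_rot: [1.0, -0.029, 0.003, 0.0]
contact_force: [-0.2, -0.1, 0.3]
gripper_width: 85.1
```

Run:
```python
from h import *
plan((558,-156.3,134,-3.2))
snap('wrist','w20')
snap('scene','s20',(290,170,380,270),6)
```

```text
now 21.725 [ 558.6 -157.6  169.7] yaw -3.28 tilt z [ 0.0052 -0.001  -1.    ] F [-0.2 -0.1  0.3] w 85.1
(558, -156.3, 134, -3.2) -> [-0.0008 -0.0012  0.0357] -0.1 rows>= 0.6
```

View pics/w20.png

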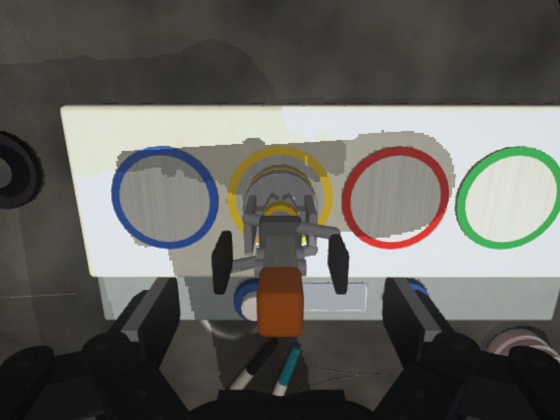

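View pics/s20.png

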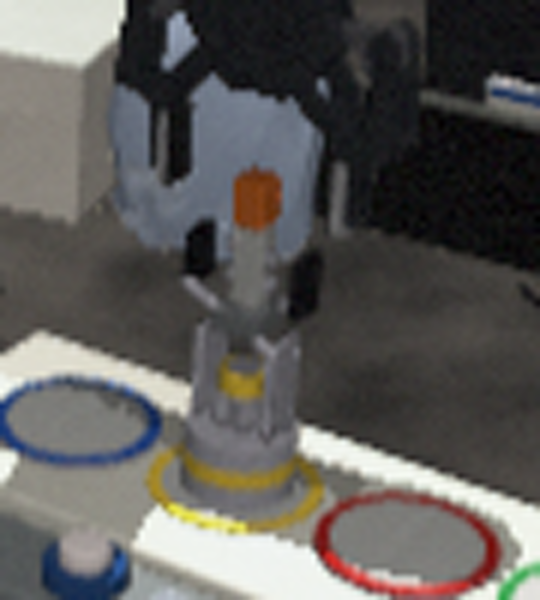

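Emit:
jog_arm(increments=[[-0.0,0,0.01,0],[0,0,0.022,0],[0,0,0.031,0],[0,0,0.034,0],[0,0,0.034,0]], hand=1)

```text
clock: 22.45
position: [558.7, -157.6, 135.4]
ee_rot: [1.0, -0.029, 0.002, 0.0]
contact_force: [-0.3, -0.4, 0.6]
gripper_width: 85.0
```

Emit:
jog_arm(increments=[[0,0,0,0],[0,0,0,0],[0,0,0,0]], hand=0.52)

```text
clock: 22.82
position: [558.8, -157.6, 135.7]
ee_rot: [1.0, -0.029, 0.003, 0.0]
contact_force: [-0.5, -0.1, 1.0]
gripper_width: 65.2
```

Emit:
jog_arm(increments=[[0,0,-0.0005,0],[0,0,-0.0015,0],[0,0,-0.0025,0],[0,0,-0.0025,0],[0,0,-0.0025,0]], hand=-0.15)

```text
clock: 23.45
position: [558.8, -157.6, 138.2]
ee_rot: [1.0, -0.029, 0.003, 0.0]
contact_force: [0.3, 0.6, -1.2]
gripper_width: 36.6
```

Run:
```python
from h import *
plan((558,-156.3,134,-3.2))
snap('wrist','w21',(200,100,360,260),4)
snap('scene','s21',(290,170,380,270),6)
```

```text
now 23.45 [ 558.8 -157.6  138.2] yaw -3.28 tilt z [ 0.0051 -0.0011 -1.    ] F [ 0.3  0.6 -1.2] w 36.6
(558, -156.3, 134, -3.2) -> [-0.0009 -0.0013  0.0042] -0.1 rows>= 0.1
```

View pics/w21.png

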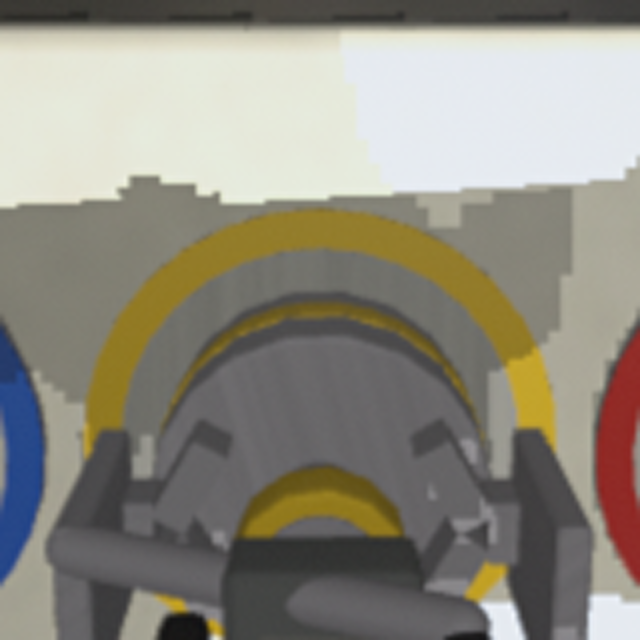

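View pics/s21.png

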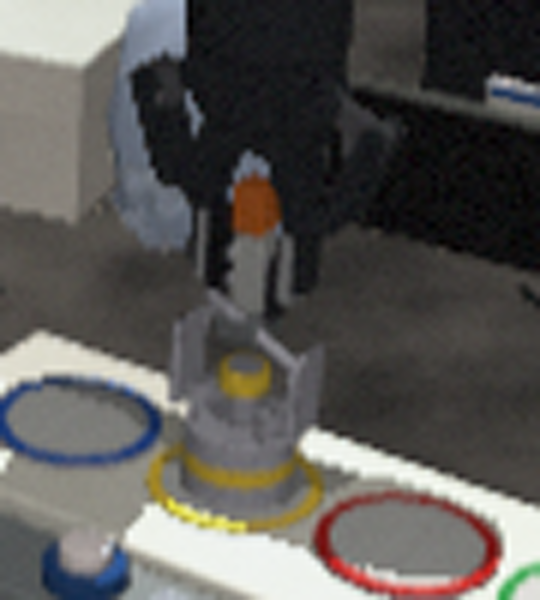

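Emit:
jog_arm(increments=[[0,0,-0.005,0],[0,0,-0.015,0],[0,0,-0.03,0],[0,0,-0.045,0],[0,0,-0.06,0],[0,0,-0.07,0],[0,0,-0.07,0]])

```text
clock: 24.42
position: [558.8, -157.6, 209.2]
ee_rot: [1.0, -0.029, 0.004, 0.0]
contact_force: [-1.3, 0.4, -1.8]
gripper_width: 36.7
```

Run:
```python
from h import *
plan((444,227,185,-2.9))
snap('scene','s22',(150,130,400,290),3)
snap('wrist','w22')
```

```text
now 24.425 [ 558.8 -157.6  209.2] yaw -3.28 tilt z [ 0.007  -0.0011 -1.    ] F [-1.3  0.4 -1.8] w 36.7
(444, 227, 185, -2.9) -> [-0.1368 -0.3774  0.023 ] -0.4 rows>= 6.4
```

View pics/s22.png

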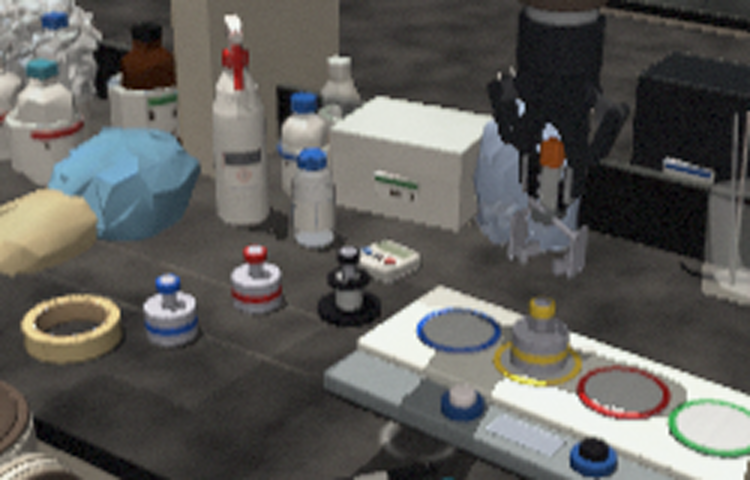

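View pics/w22.png

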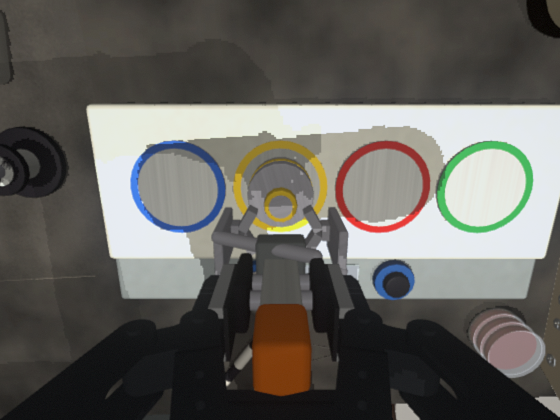

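Emit:
jog_arm(increments=[[-0.007,-0.02,0,0],[-0.02,-0.055,0,0],[-0.036,-0.1,0.0,0],[-0.053,-0.147,0.005,-0.1],[-0.07,-0.195,0.01,-0.2],[-0.087,-0.242,0.02,-0.3],[-0.105,-0.29,0.03,-0.4],[-0.12,-0.333,0.036,-0.4],[-0.132,-0.363,0.039,-0.4],[-0.1368,-0.3774,0.039,-0.4]])

```text
clock: 25.78
position: [441.7, 228.6, 167.3]
ee_rot: [1.0, -0.024, 0.001, 0.001]
contact_force: [-0.2, -1.0, -0.3]
gripper_width: 36.5
```

Emit:
jog_arm(increments=[[0,0,0,0],[0,0,0,0]])

```text
clock: 26.02
position: [441.6, 228.0, 167.3]
ee_rot: [1.0, -0.024, 0.001, 0.001]
contact_force: [-0.4, -0.4, -0.9]
gripper_width: 36.6
```

Run:
```python
from h import *
snap('wrist','w23')
plan((444,227,170,-2.9))
```

```text
now 26.075 [441.8 227.8 167.3] yaw -2.8 tilt z [ 0.0027 -0.0019 -1.    ] F [-0.6  0.4 -1.8] w 36.7
(444, 227, 170, -2.9) -> [ 0.0023  0.0007 -0.0027] 0.1 rows>= 0.1
```

View pics/w23.png

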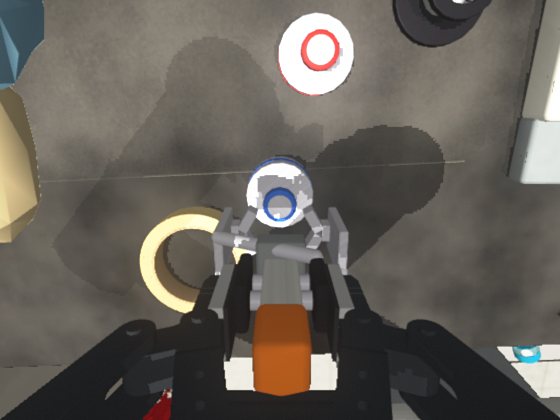

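Emit:
jog_arm(increments=[[0.0,0,0.015,0],[0.0,0,0.03,0],[0.0,0,0.045,0],[0.0,0,0.06,0],[0.0,0,0.067,0],[0,0,0.068,0],[0,0,0.068,0]])

```text
clock: 26.95
position: [442.3, 227.7, 99.6]
ee_rot: [1.0, -0.025, 0.002, 0.001]
contact_force: [0.6, 0.2, -1.6]
gripper_width: 36.3
```

Run:
```python
from h import *
w=cam('wrist')
snap('wrist','w24')
plan()
snap('scene','s24',(150,170,270,270),6)
```

```text
now 27.0 [442.3 227.9  99.8] yaw -2.8 tilt z [ 0.0035 -0.0013 -1.    ] F [ 0.3  0.3 -1. ] w 36.6
```

View pics/w24.png

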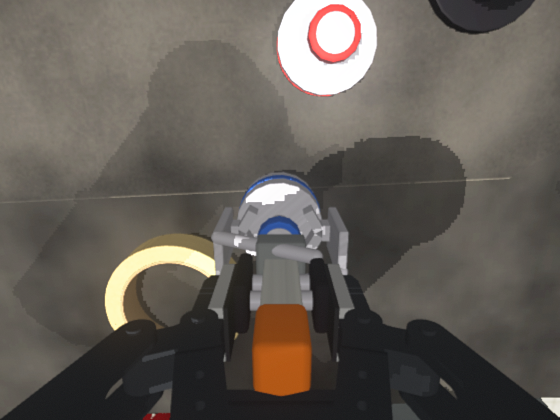

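View pics/s24.png

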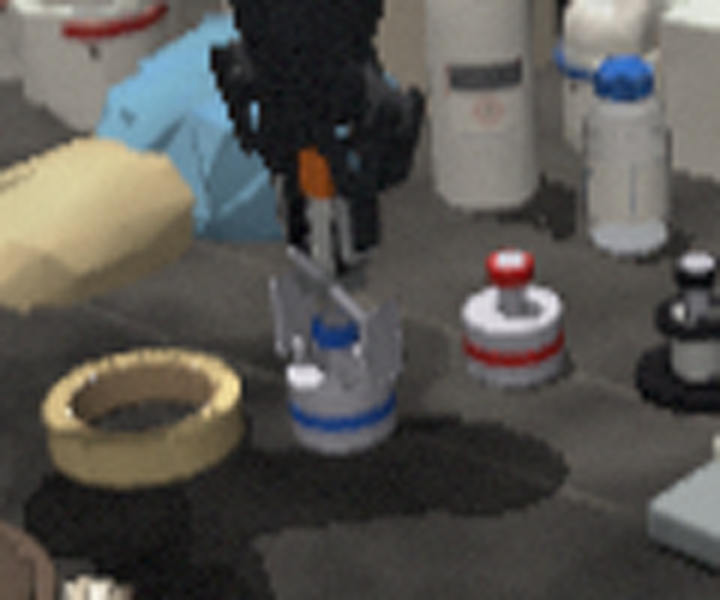

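Emit:
jog_arm(increments=[[0.0,0,0.0,0],[0,0,0.0015,0],[0,0,0.0025,0],[0,0,0.0025,0]], hand=0.4)

```text
clock: 27.55
position: [442.4, 228.0, 97.4]
ee_rot: [1.0, -0.024, 0.002, 0.0]
contact_force: [1.0, -0.5, -1.5]
gripper_width: 59.8
```

Emit:
jog_arm(increments=[[0.0,0,0.0,0],[0,0,0,0],[0,0,0,0]], hand=1)

```text
clock: 27.92
position: [442.6, 228.1, 97.6]
ee_rot: [1.0, -0.024, 0.002, 0.0]
contact_force: [0.2, 0.1, 0.7]
gripper_width: 85.6
```

Run:
```python
from h import *
snap('wrist','w25')
plan((442.3,227.8,130.2,-2.8))
snap('scene','s25',(150,170,270,270),6)
```

```text
now 27.975 [442.5 228.1  97.6] yaw -2.79 tilt z [ 4.2e-03 -8.0e-04 -1.0e+00] F [-0.4 -0.4  0.9] w 85.2
(442.3, 227.8, 130.2, -2.8) -> [-0.0001  0.0003 -0.0326] 0.0 rows>= 0.5
```

View pics/w25.png

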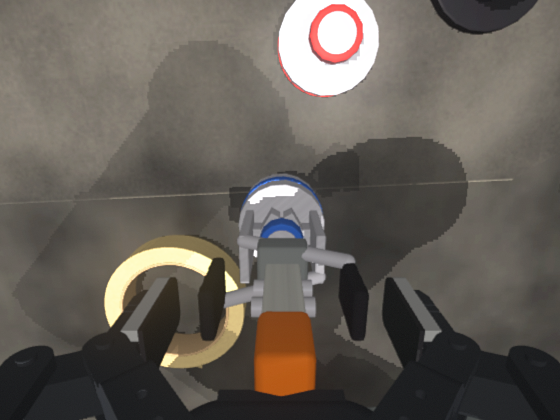

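View pics/s25.png

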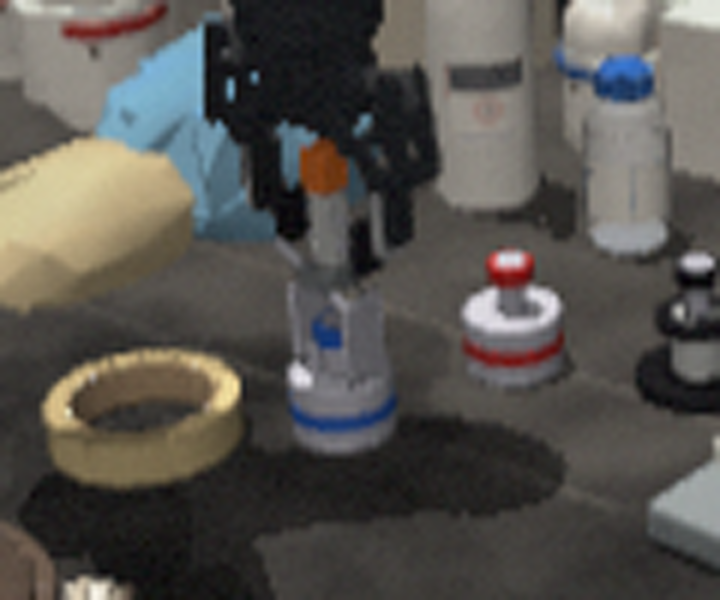

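Emit:
jog_arm(increments=[[0.0,0.0,-0.01,0],[0,0.0,-0.022,0],[0,0.0,-0.03,0],[0,0.0,-0.033,0],[0,0.0,-0.033,0]], hand=1)

```text
clock: 28.65
position: [442.4, 228.1, 130.8]
ee_rot: [1.0, -0.024, 0.002, 0.0]
contact_force: [0.0, 0.4, -0.8]
gripper_width: 85.6
```

Emit:
jog_arm(increments=[[0.0,0,0,0],[0,0,0,0],[0,0,0,0],[0,0,0,0],[0,0,0,0],[0,0,0,0],[0,0,0,0]], hand=-1)

```text
clock: 29.52
position: [442.3, 228.1, 130.6]
ee_rot: [1.0, -0.024, 0.002, 0.0]
contact_force: [0.0, -0.1, -1.0]
gripper_width: 17.1
```

Run:
```python
from h import *
snap('wrist','w26')
plan((442.3,227.8,130.2,-2.8))
snap('scene','s26',(150,170,270,270),6)
```

```text
now 29.575 [442.3 228.1 130.6] yaw -2.8 tilt z [ 4.2e-03 -6.0e-04 -1.0e+00] F [ 1.8  0.6 -2.7] w 16.9
(442.3, 227.8, 130.2, -2.8) -> [-0.      0.0003  0.0004] 0.0 rows>= 0.0
```

View pics/w26.png

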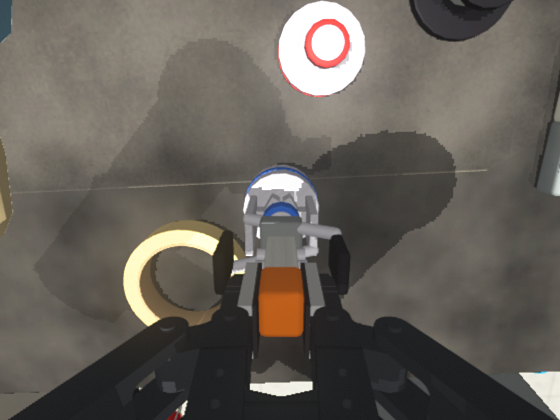

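View pics/s26.png

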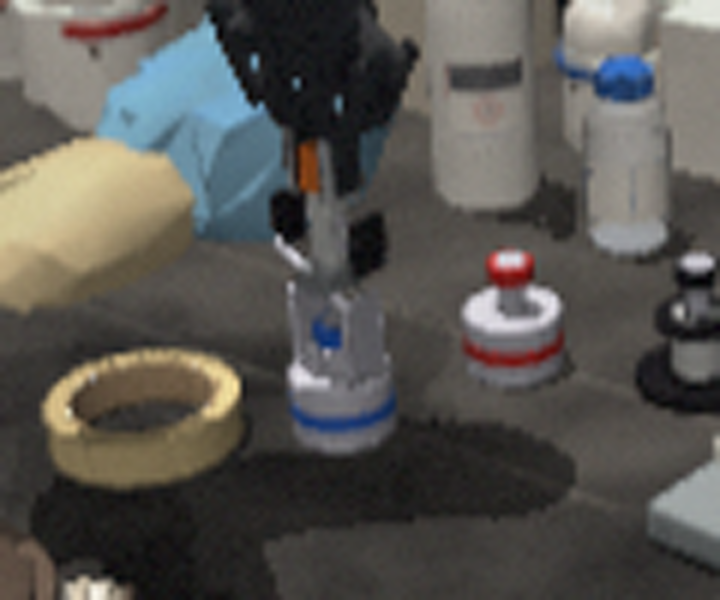

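Run:
```python
from h import *
w=cam('wrist'); print('red',pix2plane(w,(327,44),66))
t=cam('top'); print('blue prev',pix2plane(t,(130+189/3.5,140+414/3.5),66))
plan((442.3,228,215,-2.8),(563.2,-61.8,220,-3.3))
```

```text
red [547.57689724 195.93490165  66.        ]
blue prev [439.21501058 226.41410198  66.        ]
now 29.625 [442.3 228.1 130.6] yaw -2.8 tilt z [ 4.1e-03 -6.0e-04 -1.0e+00] F [ 0.7 -0.1 -2.4] w 16.6
(442.3, 228, 215, -2.8) -> [ 0.0003  0.0001 -0.0844] 0.0 rows>= 1.4
(563.2, -61.8, 220, -3.3) -> [ 0.1353  0.2836 -0.0887] 0.5 rows>= 5.2
```

Emit:
jog_arm(increments=[[0.0,0,-0.005,0],[0,0,-0.02,0],[0,0,-0.04,0],[0,0,-0.06,0],[0,0,-0.08,0],[0,0,-0.09,0],[0,0,-0.09,0]])

```text
clock: 30.5
position: [441.8, 228.2, 220.8]
ee_rot: [1.0, -0.025, 0.002, -0.0]
contact_force: [0.1, 1.2, -4.7]
gripper_width: 17.1
```

Run:
```python
from h import *
snap('scene','s27',(150,130,270,270),4)
plan((563.2,-61.8,220,-3.3))
```

```text
now 30.55 [441.4 227.9 220. ] yaw -2.82 tilt z [ 3.e-03 -8.e-04 -1.e+00] F [-0.6  0.2 -5.1] w 17.1
(563.2, -61.8, 220, -3.3) -> [0.1359 0.2834 0.0006] 0.5 rows>= 5.0
```

View pics/s27.png

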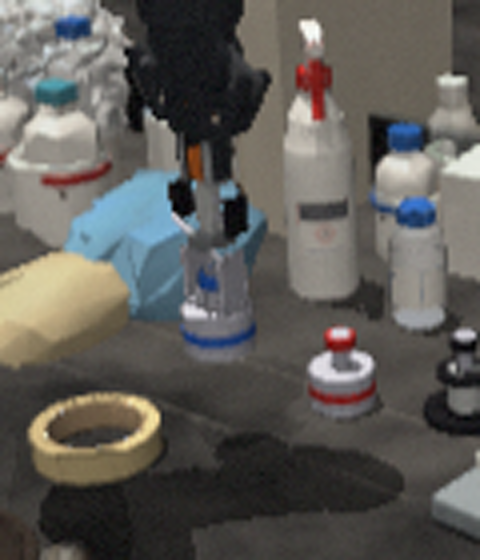

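Emit:
jog_arm(increments=[[0.006,0.012,0,0],[0.019,0.04,0,0],[0.036,0.075,0,0.1],[0.054,0.112,0,0.1],[0.072,0.15,0,0.2],[0.09,0.188,0,0.3],[0.108,0.225,0,0.4],[0.124,0.259,0,0.5],[0.133,0.277,0,0.5],[0.1359,0.2834,0,0.5]])

```text
clock: 31.8
position: [563.0, -63.0, 219.7]
ee_rot: [1.0, -0.03, 0.001, 0.0]
contact_force: [-0.4, 0.9, -4.2]
gripper_width: 16.8
```

Emit:
jog_arm(increments=[[0.0,0,0.008,0],[0,0,0.023,0],[0,0,0.038,0],[0,0,0.044,0],[0,0,0.044,0],[0,0,0.044,0]])

```text
clock: 32.55
position: [563.5, -62.9, 176.2]
ee_rot: [1.0, -0.03, 0.001, 0.0]
contact_force: [0.3, 0.7, -3.6]
gripper_width: 17.3
```

Run:
```python
from h import *
snap('wrist','w28',(200,100,360,260),4)
snap('scene','s28',(270,170,360,260),7)
plan((563.2,-61.8,169.5,-3.3))
```

```text
now 32.65 [563.5 -63.  176.4] yaw -3.42 tilt z [ 2.6e-03 -6.0e-04 -1.0e+00] F [-0.1 -0.1 -4.9] w 17.1
(563.2, -61.8, 169.5, -3.3) -> [-0.0004 -0.0011  0.0069] -0.1 rows>= 0.1
```

View pics/w28.png

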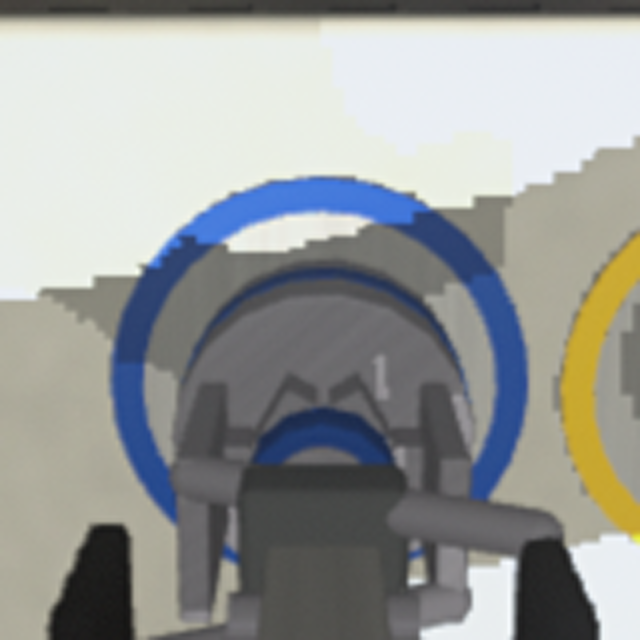

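View pics/s28.png

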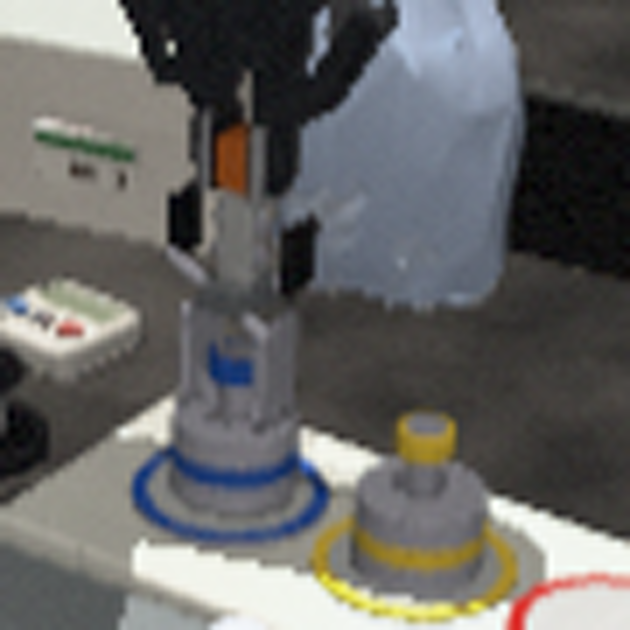

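Emit:
jog_arm(increments=[[0.0,-0.0015,0.002,0],[0,-0.0015,0.004,0],[0,-0.0015,0.006,0],[0,-0.0015,0.0068,0],[0,-0.0015,0.0068,0]])

```text
clock: 33.28
position: [564.0, -61.6, 170.1]
ee_rot: [1.0, -0.03, 0.002, 0.0]
contact_force: [-0.5, 0.5, -0.8]
gripper_width: 17.0
```

Emit:
jog_arm(increments=[[0.0,0,0,0],[0,0,0,0],[0,0,0,0],[0,0,0,0],[0,0,0,0]], hand=1)

```text
clock: 33.9
position: [564.0, -61.6, 170.2]
ee_rot: [1.0, -0.03, 0.002, 0.0]
contact_force: [-0.3, 0.5, -0.2]
gripper_width: 85.5
```

Emit:
jog_arm(increments=[[-0.0,0,0.01,0],[0,0,0.022,0],[0,0,0.031,0],[0,0,0.034,0],[0,0,0.034,0]], hand=1)

```text
clock: 34.52
position: [564.1, -61.6, 135.9]
ee_rot: [1.0, -0.03, 0.002, 0.0]
contact_force: [-0.0, -0.6, 0.7]
gripper_width: 85.4
```

Run:
```python
from h import *
snap('wrist','w29')
snap('scene','s29',(270,160,360,260),6)
plan((563.2,-61.8,135.5,-3.3))
```

```text
now 34.625 [564.4 -61.5 136.4] yaw -3.39 tilt z [ 4.3e-03 -9.0e-04 -1.0e+00] F [-1.2 -1.  -0.1] w 85.8
(563.2, -61.8, 135.5, -3.3) -> [-0.0012  0.0003  0.0009] -0.1 rows>= 0.0
```

View pics/w29.png

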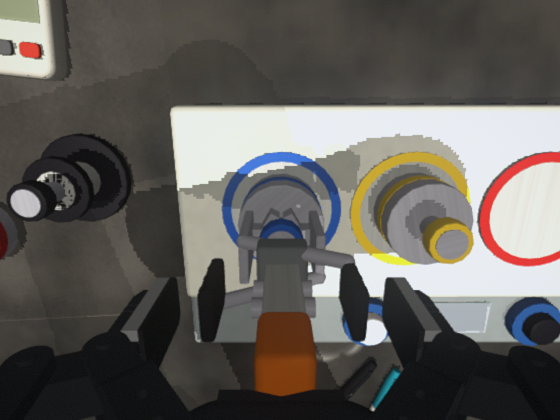

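View pics/s29.png

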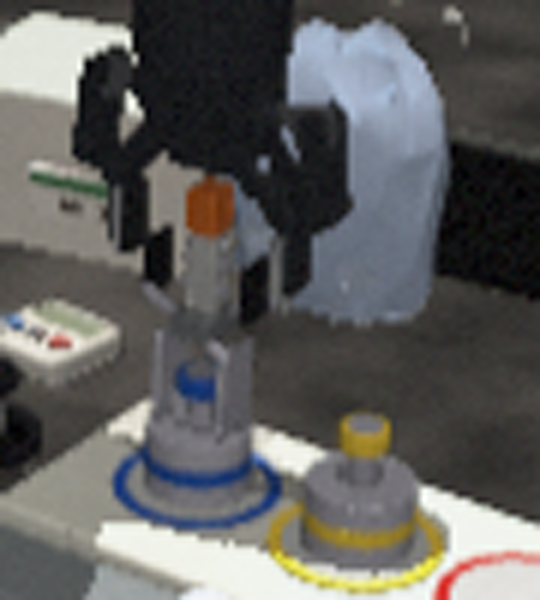

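Emit:
jog_arm(increments=[[0,0,0,0],[0,0,0,0],[0,0,0,0]], hand=0.52)

```text
clock: 35.0
position: [564.5, -61.7, 136.7]
ee_rot: [1.0, -0.03, 0.002, 0.0]
contact_force: [0.2, -0.7, -0.3]
gripper_width: 64.9
```

Emit:
jog_arm(increments=[[0,0,-0.0005,0],[0,0,-0.0015,0],[0,0,-0.0025,0],[0,0,-0.0025,0],[0,0,-0.0025,0]], hand=-0.15)

```text
clock: 35.62
position: [564.5, -61.6, 139.1]
ee_rot: [1.0, -0.03, 0.002, 0.0]
contact_force: [-0.5, -0.1, -0.6]
gripper_width: 36.5
```

Run:
```python
from h import *
plan((563.2,-61.8,135.5,-3.3))
snap('scene','s30',(270,160,360,260),6)
```

```text
now 35.625 [564.5 -61.6 139.1] yaw -3.39 tilt z [ 4.7e-03 -9.0e-04 -1.0e+00] F [-0.5 -0.1 -0.6] w 36.5
(563.2, -61.8, 135.5, -3.3) -> [-0.0013  0.0003  0.0036] -0.1 rows>= 0.1
```

View pics/s30.png

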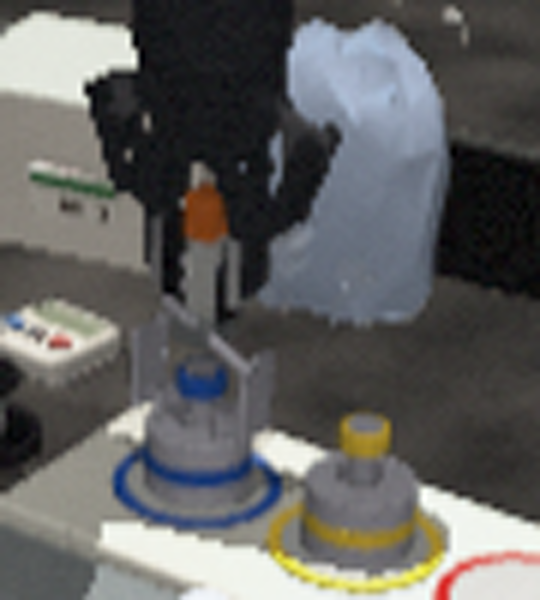

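Emit:
jog_arm(increments=[[0,0,-0.005,0],[0,0,-0.015,0],[0,0,-0.03,0],[0,0,-0.045,0],[0,0,-0.06,0],[0,0,-0.07,0],[0,0,-0.07,0]])

```text
clock: 36.55
position: [564.6, -61.5, 210.2]
ee_rot: [1.0, -0.03, 0.003, 0.0]
contact_force: [-0.0, 0.5, -1.4]
gripper_width: 36.9
```

Run:
```python
from h import *
plan((548.5,197.5,170,-2.9))
snap('wrist','w31',(200,100,360,260),4)
```

```text
now 36.55 [564.6 -61.5 210.2] yaw -3.39 tilt z [ 6.7e-03 -6.0e-04 -1.0e+00] F [-0.   0.5 -1.4] w 36.9
(548.5, 197.5, 170, -2.9) -> [-0.0316 -0.2576  0.0399] -0.5 rows>= 4.2
```

View pics/w31.png

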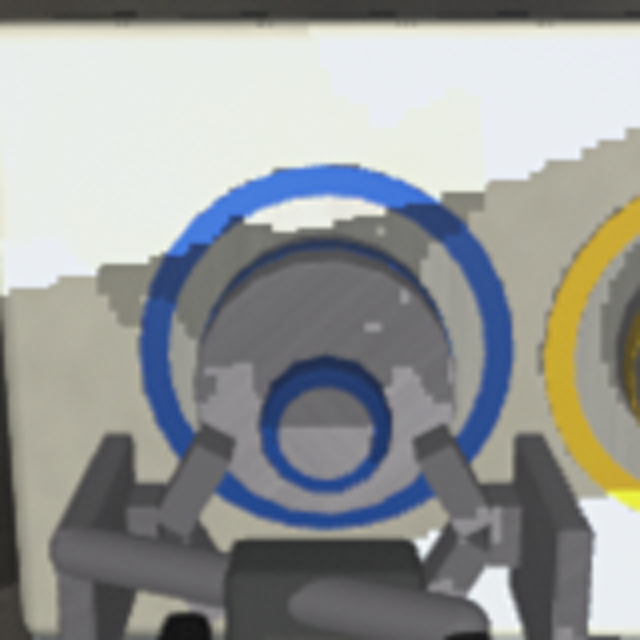

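Emit:
jog_arm(increments=[[-0.002,-0.014,0,0],[-0.005,-0.042,0,0],[-0.009,-0.078,0,-0.1],[-0.014,-0.115,0,-0.2],[-0.018,-0.152,0.005,-0.3],[-0.023,-0.19,0.015,-0.4],[-0.027,-0.223,0.028,-0.5],[-0.03,-0.247,0.036,-0.5],[-0.0316,-0.2576,0.039,-0.5],[-0.0316,-0.2576,0.039,-0.5]])

```text
clock: 37.85
position: [547.6, 198.0, 169.6]
ee_rot: [1.0, -0.025, 0.002, 0.001]
contact_force: [-0.1, -1.4, -1.1]
gripper_width: 36.6
```

Emit:
jog_arm(increments=[[0,0,0,0]])

```text
clock: 37.98
position: [547.7, 197.5, 169.9]
ee_rot: [1.0, -0.025, 0.002, 0.001]
contact_force: [-0.2, 0.1, -1.7]
gripper_width: 36.7
```

Run:
```python
from h import *
plan((548.5,197.5,171,-2.9))
snap('wrist','w32')
```

```text
now 37.975 [547.7 197.5 169.9] yaw -2.87 tilt z [ 0.0043 -0.0013 -1.    ] F [-0.2  0.1 -1.7] w 36.7
(548.5, 197.5, 171, -2.9) -> [ 0.0008 -0.0001 -0.0011] 0.0 rows>= 0.0
```

View pics/w32.png

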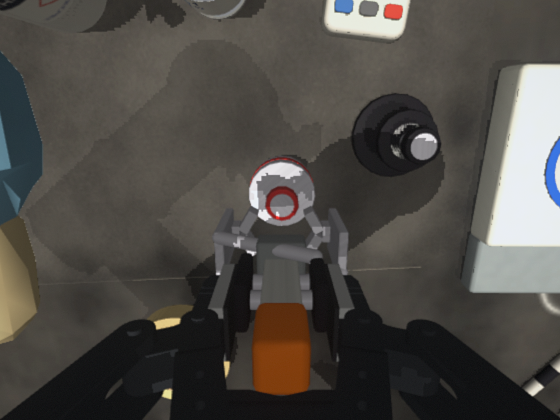

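Emit:
jog_arm(increments=[[0.001,0,0.015,0],[0.001,0,0.03,0],[0.001,0,0.045,0],[0.001,0,0.06,0],[0.001,0,0.068,0],[0.001,0,0.07,0],[0.001,0,0.07,0]])

```text
clock: 38.9
position: [549.2, 197.4, 100.2]
ee_rot: [1.0, -0.025, 0.002, 0.0]
contact_force: [-0.7, 0.3, -0.2]
gripper_width: 36.5
```

Run:
```python
from h import *
plan()
snap('wrist','w33',(200,100,360,260),4)
snap('scene','s33',(170,160,290,260),6)
```

```text
now 38.9 [549.2 197.4 100.2] yaw -2.87 tilt z [ 0.0049 -0.001  -1.    ] F [-0.7  0.3 -0.2] w 36.5
```

View pics/s33.png

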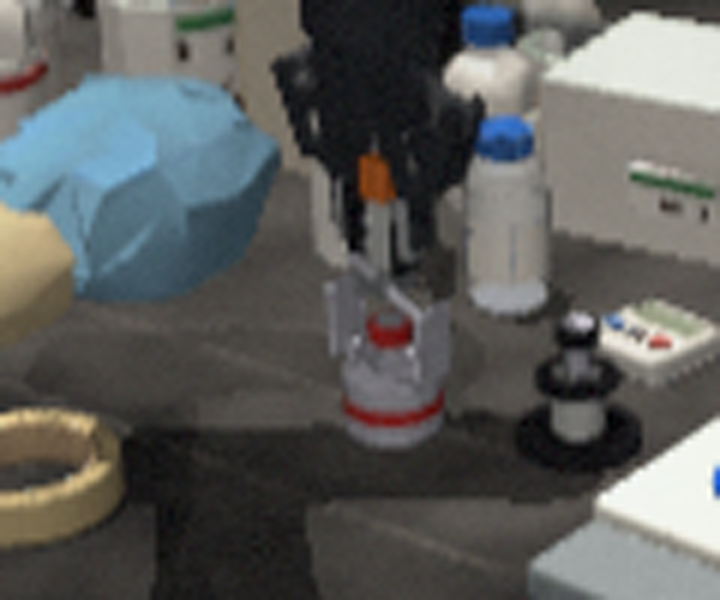

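View pics/w33.png

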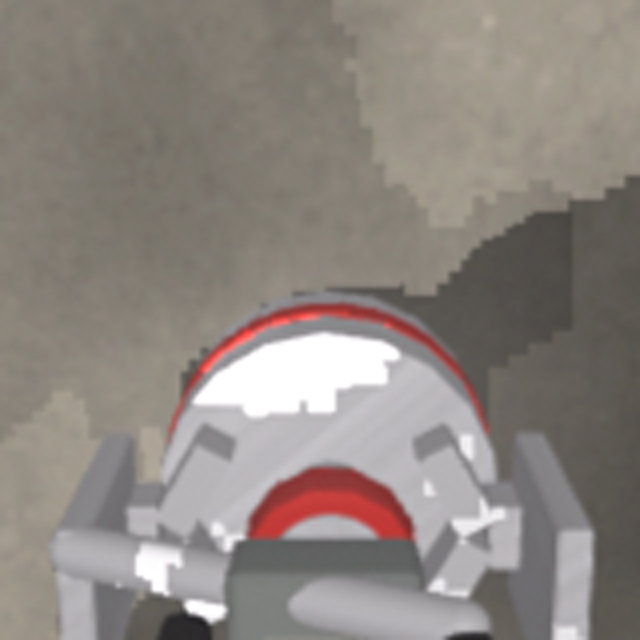

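Emit:
jog_arm(increments=[[0.0,0,0.0,0],[0,0,0.0015,0],[0,0,0.0025,0],[0,0,0.0025,0]], hand=0.4)

```text
clock: 39.5
position: [549.5, 197.6, 98.2]
ee_rot: [1.0, -0.025, 0.003, 0.0]
contact_force: [0.6, -0.0, -1.1]
gripper_width: 59.9
```

Emit:
jog_arm(increments=[[0.0,0,0.0,0],[0,0,0,0],[0,0,0,0]], hand=1)

```text
clock: 39.88
position: [549.7, 197.7, 98.5]
ee_rot: [1.0, -0.025, 0.003, 0.0]
contact_force: [0.4, -0.2, 0.2]
gripper_width: 85.8
```

Run:
```python
from h import *
snap('wrist','w34')
plan((549,197,130.5,-2.8))
snap('scene','s34',(170,160,290,260),6)
```

```text
now 39.925 [549.7 197.6  98.4] yaw -2.86 tilt z [ 6.2e-03 -2.0e-04 -1.0e+00] F [0.1 0.7 1.1] w 85.3
(549, 197, 130.5, -2.8) -> [-0.0005  0.0007 -0.0321] -0.1 rows>= 0.5
```

View pics/w34.png

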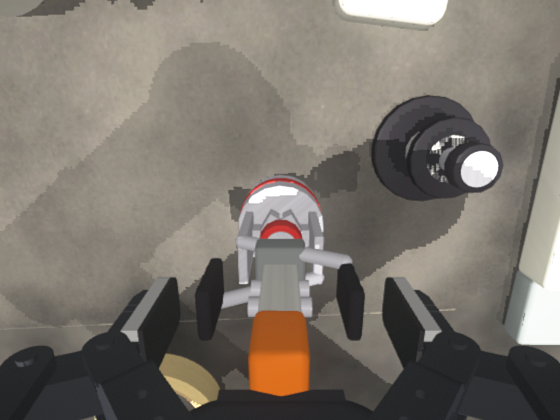

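View pics/s34.png

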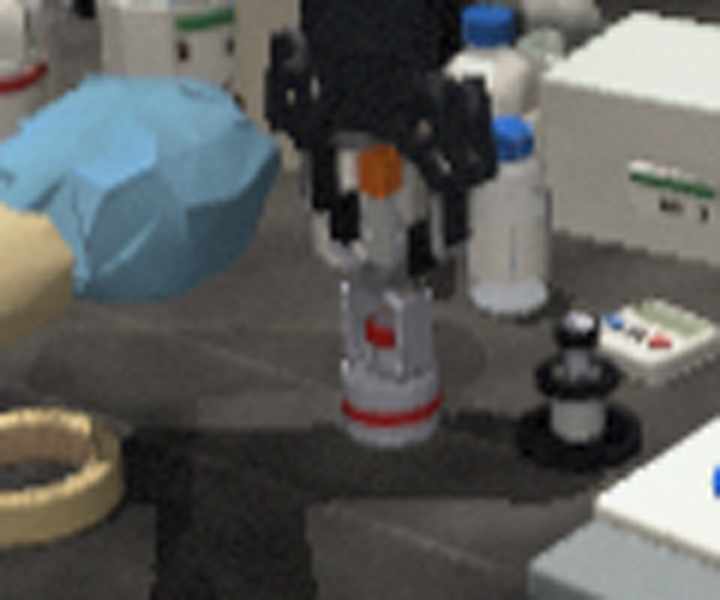

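Emit:
jog_arm(increments=[[0.0,0.0,-0.01,0],[0,0.0,-0.022,0],[0,0.0,-0.03,0],[0,0.0,-0.032,0],[0,0.0,-0.032,0]], hand=1)

```text
clock: 40.6
position: [549.4, 197.6, 130.5]
ee_rot: [1.0, -0.025, 0.003, -0.0]
contact_force: [-0.4, -0.3, -1.0]
gripper_width: 85.4
```

Emit:
jog_arm(increments=[[0.0,0,0,0],[0,0,0,0],[0,0,0,0],[0,0,0,0],[0,0,0,0],[0,0,0,0],[0,0,0,0]], hand=-1)

```text
clock: 41.48
position: [549.3, 197.6, 130.3]
ee_rot: [1.0, -0.025, 0.003, -0.0]
contact_force: [0.6, 0.6, -1.7]
gripper_width: 16.9
```

Emit:
jog_arm(increments=[[0.0,0,-0.005,0],[0,0,-0.02,0],[0,0,-0.04,0],[0,0,-0.06,0],[0,0,-0.08,0],[0,0,-0.1,0],[0,0,-0.12,0],[0,0,-0.13,0],[0,0,-0.13,0]])

```text
clock: 42.6
position: [548.6, 197.8, 261.1]
ee_rot: [1.0, -0.025, 0.004, -0.001]
contact_force: [0.0, 0.0, -5.1]
gripper_width: 16.6
```

Run:
```python
from h import *
snap('scene','s35',(170,100,420,290),3)
plan((520,-90,262,-3.1),(552.7,-252,262,-3.3))
```

```text
now 42.65 [548.1 197.6 260. ] yaw -2.89 tilt z [ 5.2e-03  1.0e-04 -1.0e+00] F [ 0.3 -0.8 -5.9] w 16.9
(520, -90, 262, -3.1) -> [-0.0136  0.2886 -0.0022] 0.2 rows>= 4.6
(552.7, -252, 262, -3.3) -> [ 0.0272  0.4487 -0.002 ] 0.4 rows>= 7.2
```

View pics/s35.png

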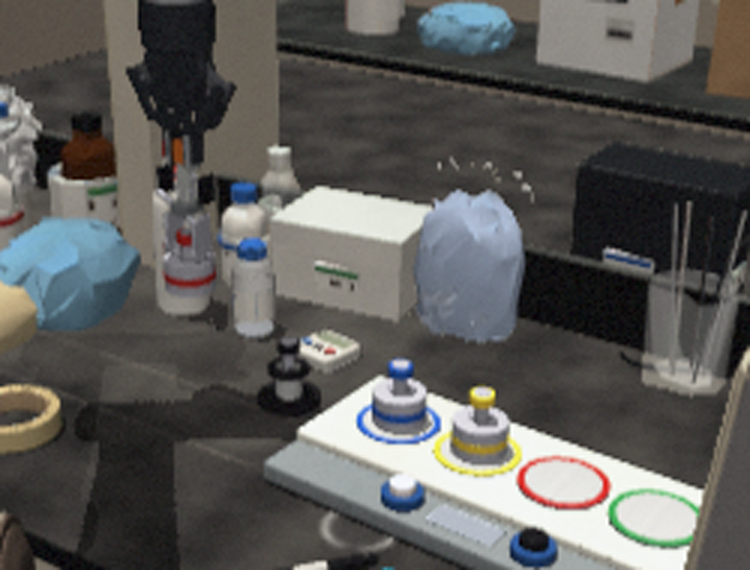

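Run:
```python
from h import *
plan((485,-60,262,-3.1),(552.6,-251.3,262,-3.3))
```

```text
now 42.65 [548.1 197.6 260. ] yaw -2.89 tilt z [ 5.2e-03  1.0e-04 -1.0e+00] F [ 0.3 -0.8 -5.9] w 16.9
(485, -60, 262, -3.1) -> [-0.0501  0.2604 -0.0024] 0.2 rows>= 4.2
(552.6, -251.3, 262, -3.3) -> [ 0.0271  0.4481 -0.002 ] 0.4 rows>= 7.2
```

Emit:
jog_arm(increments=[[-0.003,0.012,0,0],[-0.01,0.04,0,0],[-0.019,0.075,0,0],[-0.027,0.11,0,0.1],[-0.035,0.145,0,0.1],[-0.043,0.18,0,0.2],[-0.049,0.212,0,0.2],[-0.05,0.24,0,0.2],[-0.05,0.255,0,0.2],[-0.05,0.26,0,0.2]])

```text
clock: 43.9
position: [484.7, -60.4, 259.3]
ee_rot: [1.0, -0.028, 0.002, -0.0]
contact_force: [1.2, 1.0, -6.1]
gripper_width: 16.9
```

Run:
```python
from h import *
plan((500,-160,262,-3.2),(552.6,-251.3,262,-3.3))
```

```text
now 43.9 [484.7 -60.4 259.3] yaw -3.15 tilt z [ 0.0044  0.     -1.    ] F [ 1.2  1.  -6.1] w 16.9
(500, -160, 262, -3.2) -> [ 0.0208  0.0986 -0.0027] 0.0 rows>= 1.6
(552.6, -251.3, 262, -3.3) -> [ 0.0784  0.1869 -0.0024] 0.1 rows>= 3.2
```

Emit:
jog_arm(increments=[[0.003,0.015,0,0],[0.01,0.045,0,0],[0.02,0.08,0,0],[0.035,0.115,0,0],[0.052,0.147,0,0.1],[0.067,0.172,0,0.1],[0.076,0.184,0,0.1],[0.0784,0.1869,0,0.1],[0.0784,0.1869,0,0.1]])

```text
clock: 45.02
position: [552.5, -250.7, 259.3]
ee_rot: [1.0, -0.028, 0.002, -0.0]
contact_force: [-0.6, 0.7, -5.8]
gripper_width: 16.8
```

Emit:
jog_arm(increments=[[0.0,0,0.01,0],[0,0,0.025,0],[0,0,0.045,0],[0,0,0.065,0],[0,0,0.078,0],[0,0,0.083,0],[0,0,0.083,0],[0,0,0.083,0]])

```text
clock: 46.02
position: [553.3, -250.9, 177.3]
ee_rot: [1.0, -0.028, 0.003, -0.0]
contact_force: [-0.2, -0.9, -4.7]
gripper_width: 16.9
```

Run:
```python
from h import *
snap('wrist','w36',(200,100,360,260),4)
snap('scene','s36',(320,190,410,280),7)
plan((552.6,-251.3,169.7,-3.3))
```

```text
now 46.125 [ 553.2 -250.8  177.2] yaw -3.22 tilt z [ 5.1e-03  1.0e-04 -1.0e+00] F [ 0.7  0.6 -5.3] w 17.2
(552.6, -251.3, 169.7, -3.3) -> [-0.0006  0.0005  0.0075] 0.1 rows>= 0.1
```

View pics/w36.png

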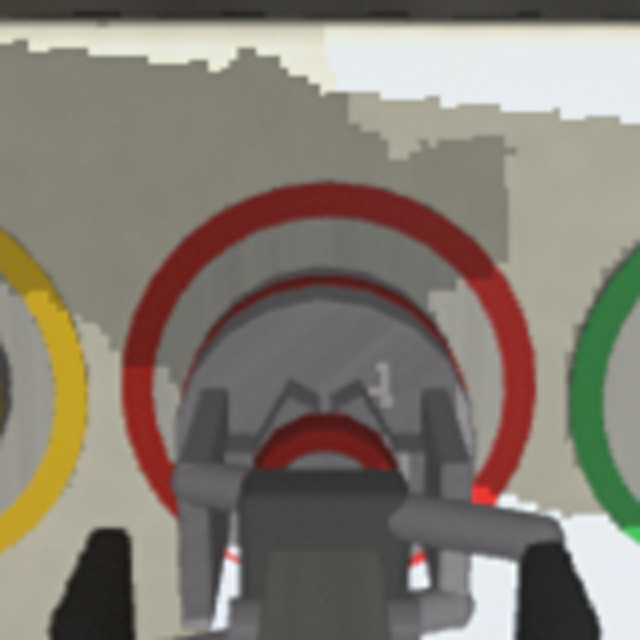

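View pics/s36.png

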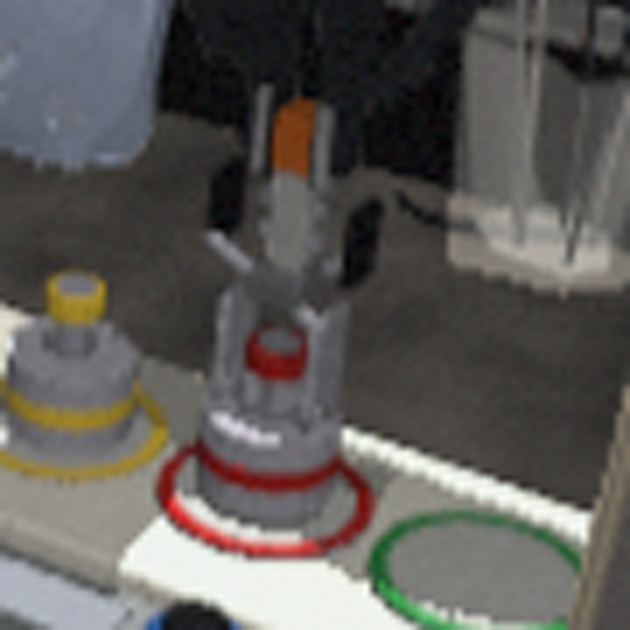

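Emit:
jog_arm(increments=[[0.0,0.0,0.002,0],[0,0,0.004,0],[0,0,0.006,0],[0,0,0.0073,0],[0,0,0.0073,0]])

```text
clock: 46.75
position: [553.3, -251.0, 170.4]
ee_rot: [1.0, -0.028, 0.003, 0.0]
contact_force: [-1.1, 0.4, -1.9]
gripper_width: 17.3
```

Emit:
jog_arm(increments=[[0.0,0,0,0],[0,0,0,0],[0,0,0,0],[0,0,0,0],[0,0,0,0]], hand=1)

```text
clock: 47.38
position: [553.3, -251.0, 170.4]
ee_rot: [1.0, -0.028, 0.003, 0.0]
contact_force: [-0.2, -0.6, -0.0]
gripper_width: 85.7
```

Emit:
jog_arm(increments=[[-0.0,0,0.01,0],[0,0,0.022,0],[0,0,0.031,0],[0,0,0.035,0],[0,0,0.035,0]], hand=1)

```text
clock: 48.0
position: [553.4, -251.0, 135.0]
ee_rot: [1.0, -0.028, 0.002, 0.0]
contact_force: [-0.6, 0.4, 0.7]
gripper_width: 85.1
```

Run:
```python
from h import *
snap('wrist','w37')
snap('scene','s37',(320,170,410,270),6)
plan()
```

```text
now 48.1 [ 553.8 -251.1  135.7] yaw -3.2 tilt z [ 6.2e-03 -7.0e-04 -1.0e+00] F [-0.6 -0.3  0.4] w 85.3
```

View pics/w37.png

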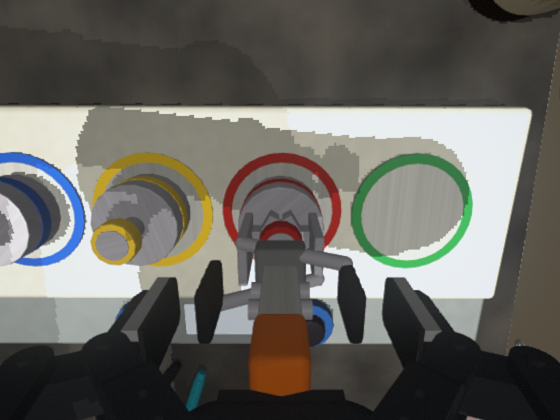

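View pics/s37.png

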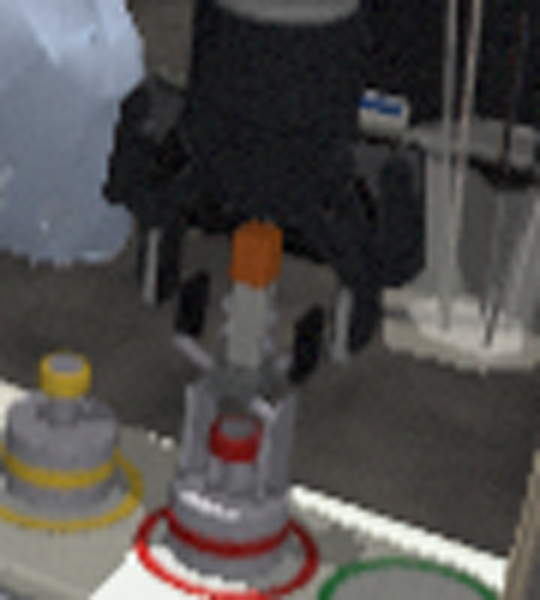

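Emit:
jog_arm(increments=[[0,0,0,0],[0,0,0,0],[0,0,0,0]], hand=0.52)

```text
clock: 48.48
position: [553.9, -251.1, 135.9]
ee_rot: [1.0, -0.028, 0.003, 0.0]
contact_force: [0.4, -0.0, 0.0]
gripper_width: 65.0
```

Emit:
jog_arm(increments=[[0,0,-0.0005,0],[0,0,-0.0015,0],[0,0,-0.0025,0],[0,0,-0.0025,0],[0,0,-0.0025,0]], hand=-0.15)

```text
clock: 49.1
position: [553.8, -251.1, 138.4]
ee_rot: [1.0, -0.028, 0.003, 0.0]
contact_force: [-0.1, -0.1, -0.9]
gripper_width: 36.5
```

Emit:
jog_arm(increments=[[0,0,-0.005,0],[0,0,-0.015,0],[0,0,-0.03,0],[0,0,-0.045,0],[0,0,-0.06,0],[0,0,-0.07,0],[0,0,-0.07,0]])

```text
clock: 49.98
position: [553.8, -251.1, 209.5]
ee_rot: [1.0, -0.028, 0.004, 0.0]
contact_force: [-0.2, 0.1, -0.8]
gripper_width: 36.5
```

Run:
```python
from h import *
plan((500,-120,210,-3.1),(500,0,210,-3),(591,97.5,180,-2.9))
snap('wrist','w38')
snap('scene','s38',(250,130,420,290),4)
```

```text
now 49.975 [ 553.8 -251.1  209.5] yaw -3.2 tilt z [ 0.0085 -0.0011 -1.    ] F [-0.2  0.1 -0.8] w 36.5
(500, -120, 210, -3.1) -> [-0.061  -0.1279 -0.0011] -0.1 rows>= 2.3
(500, 0, 210, -3) -> [-0.0677 -0.2477 -0.0012] -0.2 rows>= 4.1
(591, 97.5, 180, -2.9) -> [ 0.0174 -0.3502  0.0294] -0.3 rows>= 5.6
```

View pics/w38.png

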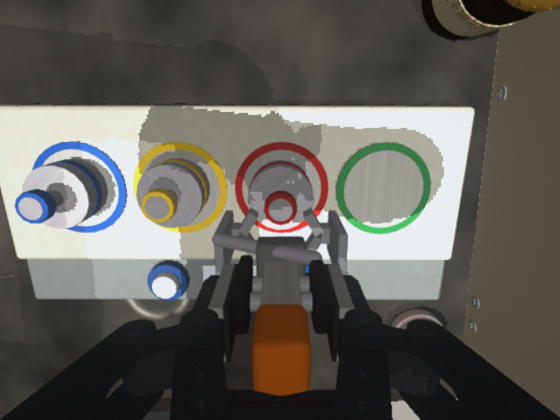

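View pics/s38.png

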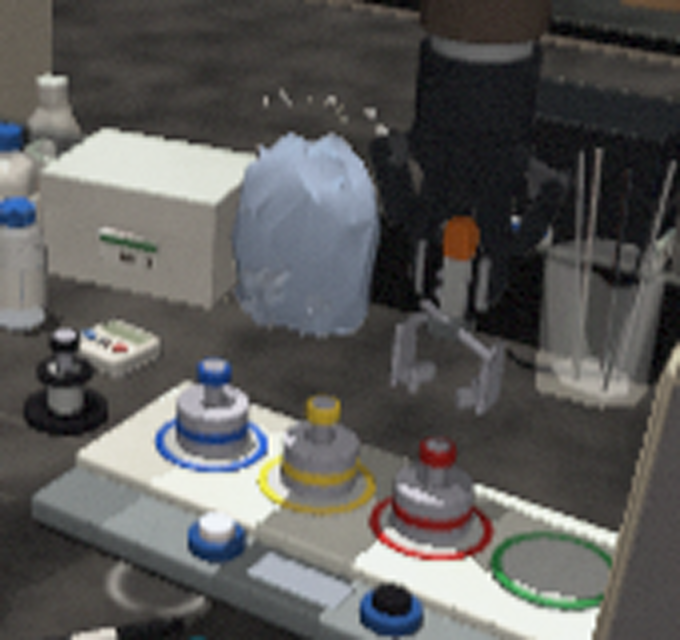

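Emit:
jog_arm(increments=[[-0.01,-0.015,0,0],[-0.028,-0.04,0,0],[-0.048,-0.075,0,0],[-0.062,-0.115,0,-0.1],[-0.067,-0.16,0,-0.1],[-0.067,-0.2,0,-0.2],[-0.055,-0.24,0,-0.2],[-0.035,-0.278,0,-0.2],[-0.015,-0.31,0.005,-0.3],[0.002,-0.332,0.015,-0.3]])

```text
clock: 51.32
position: [574.3, 82.0, 192.4]
ee_rot: [1.0, -0.025, 0.003, 0.0]
contact_force: [-0.7, 0.5, -0.8]
gripper_width: 36.6
```

Run:
```python
from h import *
plan((591,97.5,180.5,-2.9))
```

```text
now 51.325 [574.3  82.  192.4] yaw -2.84 tilt z [ 5.4e-03 -3.0e-04 -1.0e+00] F [-0.7  0.5 -0.8] w 36.6
(591, 97.5, 180.5, -2.9) -> [ 0.0158 -0.0163  0.012 ] 0.1 rows>= 0.4
```

Emit:
jog_arm(increments=[[0.007,-0.008,0.005,0],[0.014,-0.015,0.01,0],[0.0158,-0.0163,0.012,0],[0.0158,-0.0163,0.012,0],[0.0158,-0.0163,0.012,0]])

```text
clock: 51.95
position: [590.8, 97.0, 181.0]
ee_rot: [1.0, -0.025, 0.003, -0.0]
contact_force: [-0.6, -0.7, -0.4]
gripper_width: 36.9
```

Run:
```python
from h import *
plan((591,97.5,180.5,-2.9))
snap('wrist','w39')
crop('w39_full','w39b',(200,100,360,260),4)
plan()
```

```text
now 51.95 [590.8  97.  181. ] yaw -2.87 tilt z [ 5.9e-03 -1.0e-04 -1.0e+00] F [-0.6 -0.7 -0.4] w 36.9
(591, 97.5, 180.5, -2.9) -> [ 0.0002 -0.0005  0.0005] 0.0 rows>= 0.0
now 52.0 [590.8  97.1 181. ] yaw -2.87 tilt z [ 0.006 -0.    -1.   ] F [ 0.1  0.7 -0.6] w 36.7
```

View pics/w39b.png

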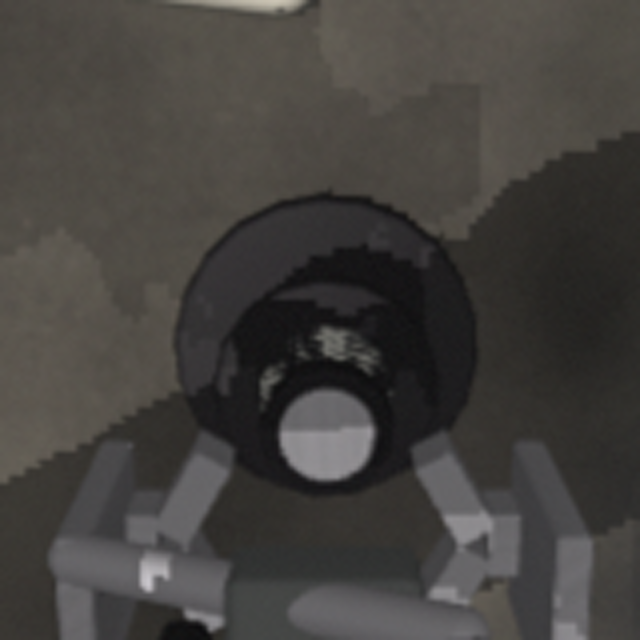

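Emit:
jog_arm(increments=[[0.0,0,0.015,0],[0.0,0,0.03,0],[0.0,0,0.045,0],[0.0,0,0.06,0],[0.0,0,0.069,0],[0.0,0,0.0715,0],[0.0,0,0.0715,0]])

```text
clock: 52.88
position: [591.5, 97.1, 109.6]
ee_rot: [1.0, -0.025, 0.003, -0.0]
contact_force: [-0.4, 0.3, -0.8]
gripper_width: 36.8
```

Run:
```python
from h import *
plan()
snap('wrist','w40',(200,100,360,260),4)
snap('scene','s40',(220,150,310,250),6)
```

```text
now 52.875 [591.5  97.1 109.6] yaw -2.86 tilt z [ 6.5e-03 -1.0e-04 -1.0e+00] F [-0.4  0.3 -0.8] w 36.8
```

View pics/s40.png

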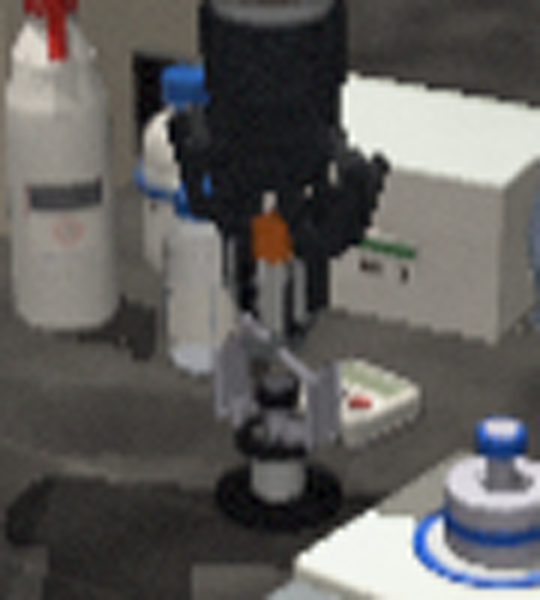

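View pics/w40.png

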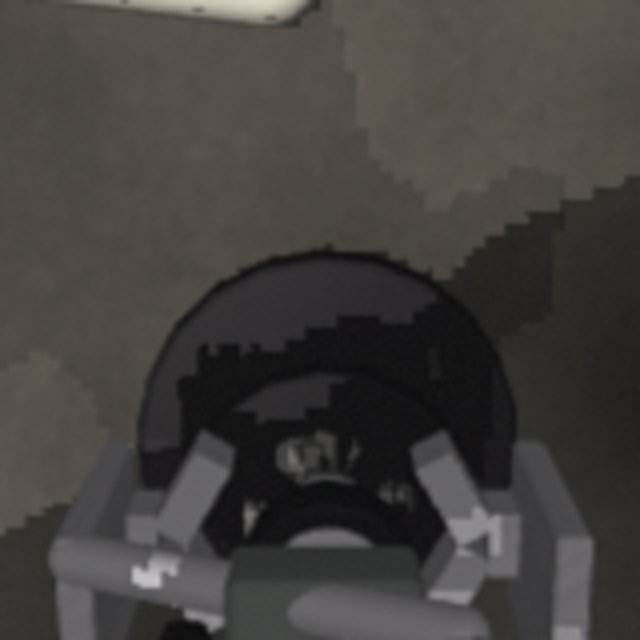

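Release in the same way as on the weights.

Emit:
jog_arm(increments=[[0.0,0,0.0,0],[0,0,0.0015,0],[0,0,0.0025,0],[0,0,0.0025,0]], hand=0.4)

```text
clock: 53.48
position: [591.9, 97.3, 107.7]
ee_rot: [1.0, -0.025, 0.004, -0.0]
contact_force: [-0.4, 0.7, -0.8]
gripper_width: 59.7
```

Emit:
jog_arm(increments=[[0.0,0,0.0,0],[0,0,0,0],[0,0,0,0]], hand=1)

```text
clock: 53.85
position: [592.1, 97.4, 108.0]
ee_rot: [1.0, -0.025, 0.004, -0.0]
contact_force: [0.1, 0.2, 0.4]
gripper_width: 85.0
```

Run:
```python
from h import *
plan()
snap('wrist','w41')
snap('scene','s41',(220,150,310,250),6)
```

```text
now 53.85 [592.1  97.4 108. ] yaw -2.85 tilt z [ 8.2e-03  7.0e-04 -1.0e+00] F [0.1 0.2 0.4] w 85.0
```

View pics/s41.png

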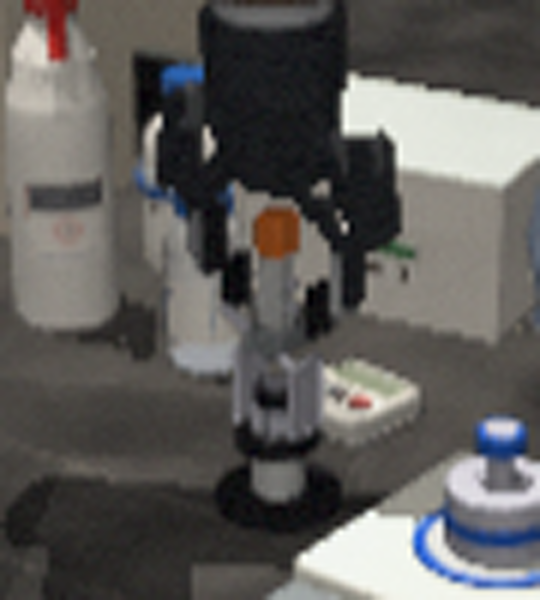

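View pics/w41.png

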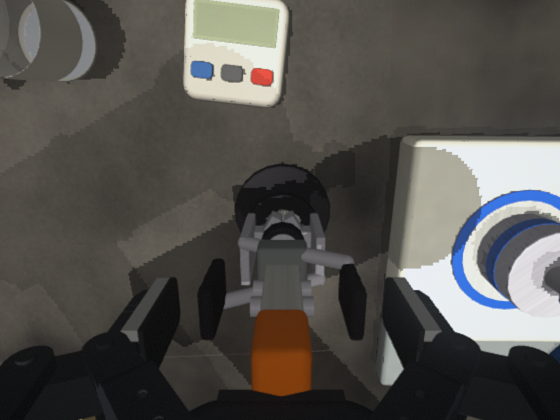

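Emit:
jog_arm(increments=[[0.0,0,-0.01,0],[0,0,-0.03,0],[0,0,-0.06,0],[0,0,-0.09,0],[0,0,-0.12,0],[0,0,-0.142,0],[0,0,-0.142,0]])

```text
clock: 54.82
position: [591.8, 97.6, 252.6]
ee_rot: [1.0, -0.025, 0.007, -0.001]
contact_force: [-1.0, 0.1, -0.2]
gripper_width: 85.3
```

Run:
```python
from h import *
snap('wrist','w42')
crop('w42_full','w42b',(200,100,360,260),4)
snap('scene','s42',(220,150,310,250),6)
plan((470,-100,230,-3.2),(450.5,-269,160,-3.3))
```

```text
now 54.925 [590.4  97.2 249.4] yaw -2.87 tilt z [ 7.2e-03  9.0e-04 -1.0e+00] F [-0.5  1.3 -0.9] w 85.4
(470, -100, 230, -3.2) -> [-0.1105  0.2031  0.0184] 0.3 rows>= 3.7
(450.5, -269, 160, -3.3) -> [-0.122   0.3729  0.0881] 0.4 rows>= 6.4
```

View pics/w42b.png

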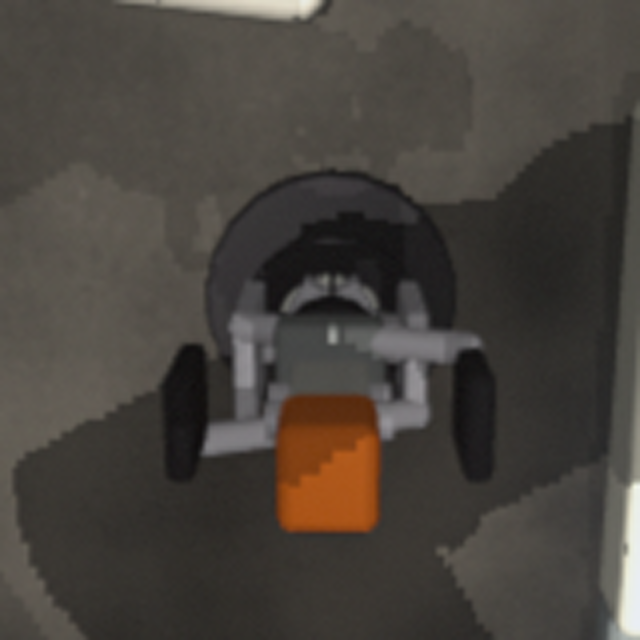

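View pics/s42.png

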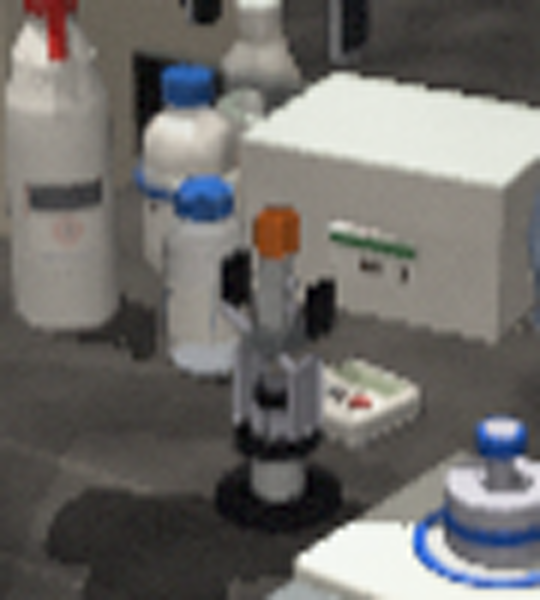

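Emit:
jog_arm(increments=[[-0.015,0.015,0,0],[-0.04,0.045,0,0],[-0.07,0.09,0.005,0],[-0.095,0.14,0.01,0.1],[-0.11,0.19,0.02,0.2],[-0.115,0.24,0.035,0.3],[-0.118,0.29,0.05,0.4],[-0.12,0.34,0.07,0.4],[-0.122,0.365,0.085,0.4],[-0.122,0.373,0.088,0.4]], hand=-1)

```text
clock: 56.18
position: [448.5, -269.9, 157.5]
ee_rot: [1.0, -0.03, 0.001, -0.001]
contact_force: [-0.1, -0.4, -0.1]
gripper_width: 0.0
```

Emit:
jog_arm(increments=[[0,0,0.02,0],[0,0,0.045,0],[0,0,0.06,0],[0,0,0.06,0],[0,0,0.06,0]])

```text
clock: 56.8
position: [449.5, -269.8, 98.4]
ee_rot: [1.0, -0.029, 0.002, -0.001]
contact_force: [0.7, -0.0, -0.2]
gripper_width: 0.3
```

Run:
```python
from h import *
plan((451,-269.1,32,-3.3))
snap('wrist','w43')
snap('scene','s43',(220,150,420,290),3.8)
```

```text
now 56.8 [ 449.5 -269.8   98.4] yaw -3.37 tilt z [ 0.0035  0.0018 -1.    ] F [ 0.7 -0.  -0.2] w 0.3
(451, -269.1, 32, -3.3) -> [ 0.0013 -0.0006  0.0664] -0.1 rows>= 1.1
```

View pics/w43.png

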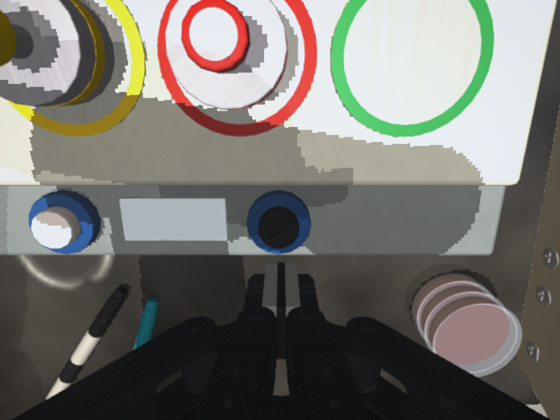

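View pics/s43.png

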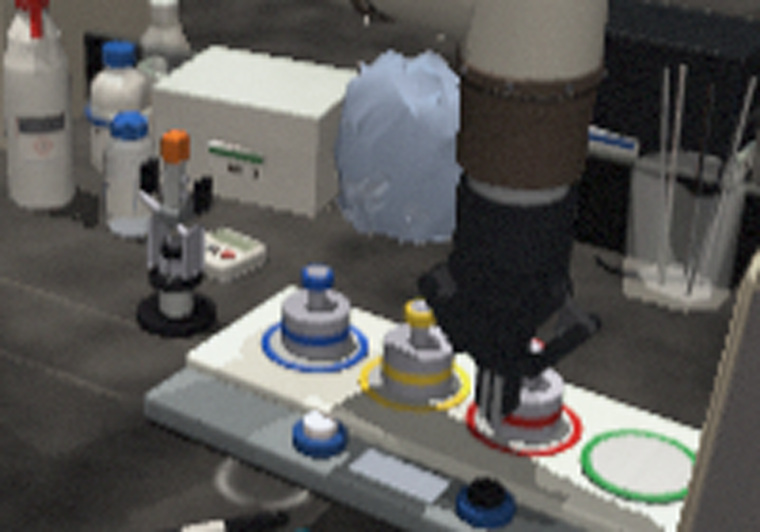

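Emit:
jog_arm(increments=[[0.002,-0.001,0.02,0],[0.002,-0.001,0.04,0],[0.002,-0.001,0.055,0],[0.002,-0.001,0.061,0],[0.002,-0.001,0.065,0],[0.002,-0.001,0.067,0],[0.002,-0.001,0.068,0]])

```text
clock: 57.78
position: [451.5, -268.9, 32.5]
ee_rot: [1.0, -0.029, 0.002, -0.001]
contact_force: [-5.0, 4.6, 17.5]
gripper_width: 0.0
```

Run:
```python
from h import *
snap('wrist','w44',(180,140,380,300),4)
plan((451,-269.1,32,-3.3))
```

```text
now 57.825 [ 451.5 -268.8   32.6] yaw -3.35 tilt z [ 0.0035  0.0015 -1.    ] F [-5.2  2.7 13.4] w 0.1
(451, -269.1, 32, -3.3) -> [-0.0005  0.0003  0.0006] -0.1 rows>= 0.0
```

View pics/w44.png

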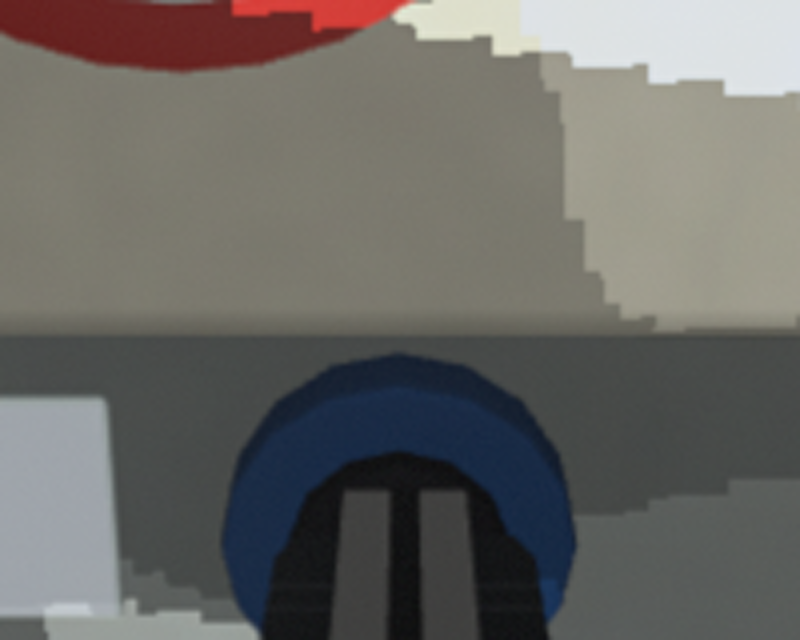

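Emit:
jog_arm(increments=[[0,0,0.0005,0],[0,0,-0.02,0],[0.0,0,-0.06,0],[0.0,0,-0.11,0],[-0.03,0,-0.15,0],[-0.055,0.01,-0.19,0],[-0.065,0.02,-0.22,0],[-0.065,0.02,-0.22,0],[-0.065,0.02,-0.22,0]])

```text
clock: 58.95
position: [384.6, -285.2, 252.0]
ee_rot: [1.0, -0.029, 0.002, -0.001]
contact_force: [0.3, 0.8, -0.6]
gripper_width: 0.2
```

Run:
```python
from h import *
plan()
snap('top','t45',(130,140,420,300),2.7)
crop('t45_full','t45b',(255,185,420,275),4.8)
snap('scene','s45',(220,150,420,290),3.8)
snap('wrist','w45')
plan()
```

```text
now 58.95 [ 384.6 -285.2  252. ] yaw -3.37 tilt z [ 0.004   0.0019 -1.    ] F [ 0.3  0.8 -0.6] w 0.2
now 59.1 [ 384.5 -285.   251.2] yaw -3.33 tilt z [ 0.0016  0.0023 -1.    ] F [ 0.3 -0.9 -0.4] w 0.3
```

View pics/t45b.png

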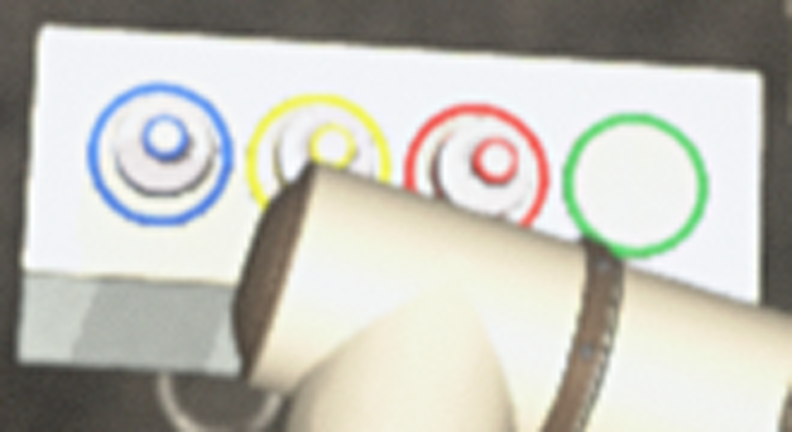

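View pics/t45.png

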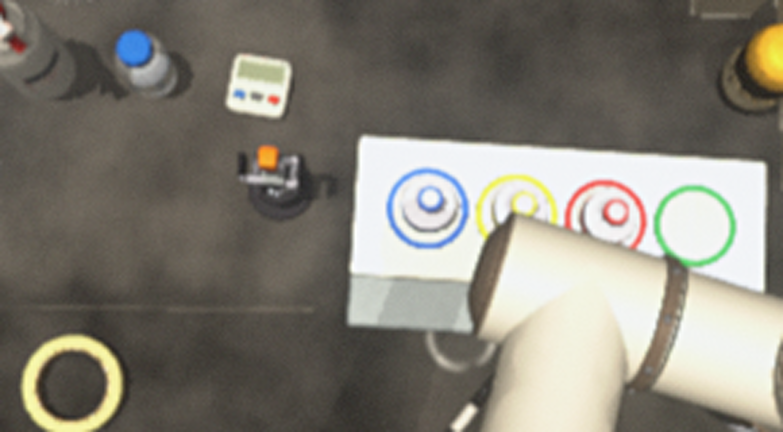

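View pics/s45.png

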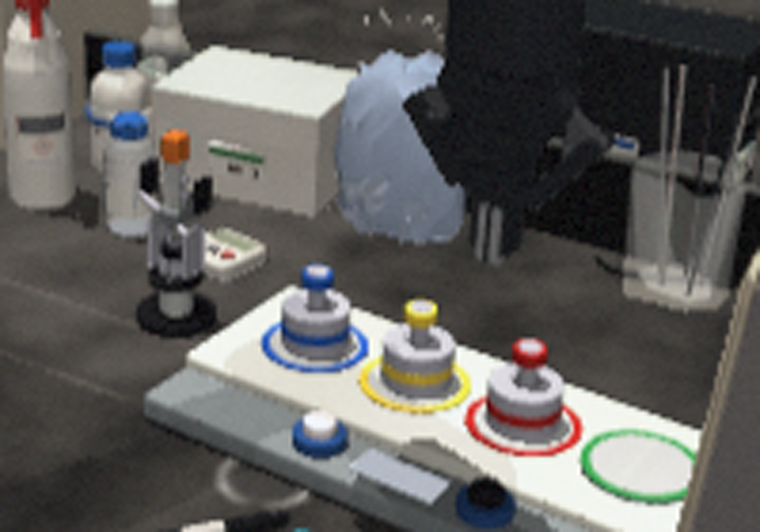

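View pics/w45.png

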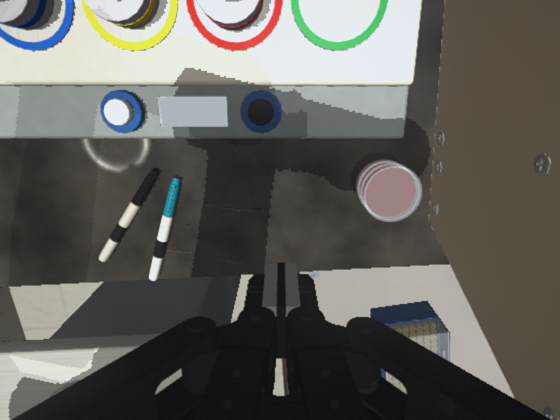

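Run:
```python
from h import *
t=cam('top'); f=lambda u,v:(255+u/4.8,185+v/4.8)
for n,h,r in [('b',(167,138),(160.5,154.5)),('y',(333,146),(319,165.5)),('r',(497,159),(477.5,174.5))]:
    a=pix2plane(t,f(*h),105);b=pix2plane(t,f(*r),39.3); print(n,(a-b).round(1)[:2])
s=cam('scene'); g=lambda u,v:(220+u/3.8,150+v/3.8)
for n,h,r in [('b',(318,271),(315,342)),('y',(421,306),(415,380)),('r',(529,346),(523.5,423))]:
    a=pix2plane(s,g(*h),105);b=pix2plane(s,g(*r),39.3); print(n,(a-b).round(1)[:2])
```

```text
b [ 0.3 -0.6]
y [ 2.3 -0.2]
r [0.3 1.3]
b [ 0.7 -0.2]
y [2.1 0.1]
r [1.4 2.5]
```

```bash
python3 -c "
from bench import *
print(read_state()['clock'],read_state()['contact_force']); print(job_done())"
```

```text
59.1 [ 0.27276638 -0.8937596  -0.42193664]
the job is handed in; nothing more can be done
None
```

The job is finished and handed in at about 59 s; no verdict is reported, so what follows rests on my own checks. There was no green weight, so the green pan stays empty.

- **Zero:** I pressed the white button fully with the pans empty; the force rose to 30 N at the stop.
- **Weights:** The yellow, blue and red weights went on in that order, carried by the tweezers' knob. Red had been knocked aside during the run, so I located it again and picked it up from there. The last top and scene pictures put each weight upright and within about 3 mm of its pan's centre, against the 8 mm limit.
- **Tweezers:** They are clipped upright round the stand's neck and let go, looking as they did at the start. I judged this by eye and did not measure it.
- **Store:** I pressed the black button to its stop at 13–17 N, then backed the arm clear; the contact force reads about zero. The timer, tape and bottle look unmoved in the top picture.

One thing disagreed with the description. The fingertips, when shut, sat about 7 mm behind the tool point, not 17 mm ahead of it. The button contact and the scene camera agreed on this, so I set the heights from those measurements.

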